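# Set out the samples and load the foil spool for the next battery cell

## Robot

A 7-joint arm with a two-finger parallel gripper is mounted at the origin on the work surface. World frame = base frame: x ahead of the robot, y to its left, z up, the work surface at z = 0. Lengths are in m, angles in rad, forces in N, time in s.
With the tool pointing down it reaches from about 0.4 to 0.85 m from the base axis. Payload 6.9 kg.
Tool frame: the origin (TCP) lies on the centre line of the jaws, within the pads' length; the fingertips stand 22 mm ahead of it and the grasp point (between the pads) lies 3 mm ahead of it (tips_ahead is the distance from the TCP to the fingertips, in m); z points along the fingers, y is the line along which they close (so a half turn about z gives the same grasp; the last joint's range is limited). The gripper opens to 85 mm and grips with 20 to 120 N. Pads are 22 mm wide; open, the fingers measure 114 mm over their backs; the gripper's body (76 mm by 85 mm) begins 54 mm behind the grasp point. The pads swing forward as they close: fully open they stand 13 mm farther back than shut.
Start: joints at [-1.151, 0.507, -0.238, 1.5, 0.126, 1.149, -0.155], TCP at [0.194, 0.594, 0.253] pointing down, gripper open.
Joint ranges: [-3.08, 3.08], [-0.24, 2.05], [-1.43, 1.35], [0, 2.5], [-1.52, 4.66], [0.17, 1.96], [-2.89, 2.89]. Speed limits (rad/s): [2.39, 2.39, 3.14, 3.14, 3.14, 3.14, 3.14].

## Interface

Orientations are given as a rotation vector (axis times angle).
In Python, from workcell import * gives the robot as it stands.
- The arm moves only by the tool jog_arm, never from a script. Its argument "moves" is a list of rows, each an object with "delta_pos": the shift along the world's x, y, z each as a share of 0.02 m, from -1 to 1, a list of three; "twist": the turn, a rotation vector about the world's x, y, z each as a share of 5 degrees, from -1 to 1, a list of three; "grip": the opening, from -1 (shut) to 1 (fully open), so that 0 is half open. A call has 1 to 12 rows; each row shifts and turns the commanded pose from where the row before left it; what a row does not reach is not made up. A row lasts 1/12 s, in which the tool goes at most 41.7 mm and 7.16 degrees, less where a joint would pass 70% of its speed; a pose out of reach is approached as far as the arm can. A call with a number of a shift or a turn outside -1 to 1 is refused whole. A call with a gripper value outside its range is refused whole. The fingers move at their own pace and stop on an object; "grip_force" is the grip in N (left out, the last holds). Time passes only in rows, so rows that do not move let the fingers close. It gives the time, the measured TCP pose, the force, the opening and the grip force at its end, in the units of the state.
- sense(): the state, without advancing time (a new reading comes with each control period).
- read_camera(name): name is "scene" or "side" or "wrist"; returns (picture, depth): 480x640x3 uint8, red, green, blue; 480x640 float32, m along the optical axis (not along the pixel's ray), 0 where there is no reading.
- get_calibration(name): a dict with "camera_matrix" (3x3 intrinsics, pixels), "eye" and "attitude" of the camera in the world. Camera axes: x right, y up, looking along -z (the intrinsics and any distortion apply to the point x, -y, -z); pixel columns grow to the right and rows downward; lengths in m; the calibration is good to about 2 mm. A picture is of the moment at which its call begins: read the wrist's pose just before it. get_calibration takes no time and is no camera call; for the wrist camera it gives the pose at the moment of the call.
- close_job(): hands the job in; it is judged then, once.
The state is a dict: "clock": time; "joint_positions": joint angles; "qvel": joint speeds; "joint_torque": joint torques, N m; "position": TCP position; "tcp_rot": TCP orientation; "force": force on the tool from outside, world axes, zero at the start; "torque": the same for the moment, N m; "finger_gap": finger opening in m; "gripper_force": force on a finger pad.
Only numpy, scipy, OpenCV 4.12 (cv2) and the standard library are available. Lean on these libraries where they do the work, as an engineer would, in place of code of your own. Each camera call takes 0.05 s, during which the arm holds its last target. There are 200 camera calls.

## Task

Set out the next cell's parts in the near row of the ruled card, each in the middle of its square: the loose pouch cell flat and squared up with the card, directly in front (your side) of the taped pouch sample, the loose wound cell upright directly in front of the wound sample, and the jar upright between those two. Put the steel weight centred on top of the pouch cell you laid down, and lower the foil spool into its stand, centred, with both ends of the axle down at the bottom of the open slots. Never tip the jar or the loose wound cell over, and leave the solvent bottle standing where it is.

Things in the scene. Friction and masses are not known exactly. Their poses are not given: they have to be found in the camera images.
- card: cream-yellow card lying fixed on the bench, ruled into 6 squares of 85 mm: 2 rows along its x by 3 columns along its y (170 x 255 mm, 2 mm thick). Origin: middle of its underside; x points away from the robot, y to the left, z up. Square centres lie at x = -42.5 (near row) and +42.5 mm (far row), y = -85, 0, +85 mm.
- ref_flat: the pouch sample, fixed in the middle of a far-row end square of the card (left or right end varies): a foil pouch 46 x 38 x 8 mm with two tabs, held by a strip of amber tape. Origin: centre of its underside, on the card's top; axes parallel to the card's. The middle of the near-row square in front of it lies 85 mm along its -x.
- ref_wound: the wound sample, fixed in the middle of the other far-row end square: an upright dark metal cylinder 22 mm across, 51 mm tall, in a black ring foot 34 mm across and 12 mm high. Origin: centre of its underside, on the card's top; axes parallel to the card's. The middle of the near-row square in front of it lies 85 mm along its -x.
- stand: spool stand, fixed left or right of the card: black base 60 (x) x 100 (y) x 8 mm, two aluminium uprights 8 mm thick at y = -36 and +36 mm, 40 mm wide, 64 mm high. Open slots 10 mm wide, mouth flared to 26 mm, bottom 40 mm above the bench. Seated axle: along the stand's y, at x = 0, centre line 44 mm above the bench. Origin: centre of the base's underside, z up.
- pouch: loose pouch cell lying flat on the bench: foil block 46 (x) x 38 (y) x 8 mm (z), 35 g, with two thin tabs reaching 12 mm beyond its +x end. Either way round is fine. Origin: centre of its underside, z up.
- wound: loose wound cell standing upright on the bench: plain dark metal cylinder 22 mm across, 45 mm tall plus a 6 mm stub 7 mm across on top, no foot, 50 g. Origin: centre of its underside, z up.
- jar: squat round amber glass jar with a black lid, 40 mm across, 42 mm tall, 80 g, standing upright. Origin: centre of its underside, z up.
- weight: round steel weight: body 32 mm across and 24 mm tall, with a knob 18 mm across above it, 42 mm tall in all, about 160 g. Stands upright. Origin: centre of its underside, z up.
- spool: spool of copper foil on a steel axle, lying on the bench: axle 8 mm across and 100 mm long along its y, in the middle two square grey flanges 36 x 36 mm (x by z), each 4 mm thick, together 24 mm wide over their outsides, foil 31 mm across between them; 120 g. Origin: middle of the axle (18 mm above the bench at the start).
- solvent: white solvent bottle with a steel pump top, 42 mm across, 72 mm tall, loose, stands near the robot and is to be left alone. Origin: centre of its underside.
Not all that is in view belongs to the job. What is shaped like the pouch but pink is not meant.

How it is judged:
At the end, for the whole second after the job is handed in: Cells and jar on their near-row squares within 13 mm in x and y, upright/flat to 0.1 rad, pouch square to 0.26 rad; weight on the pouch within 11 mm; spool 44 mm up (2.5 mm), within 3 mm in x, 10 mm in y, 0.06 rad of the stand; all at rest below 0.02 m/s; bottle moved under 25 mm (x of pouch in the frame of ref_flat between -0.098 and -0.072 m and y of pouch in the frame of ref_flat between -0.013 and 0.013 m and x of wound in the frame of ref_wound between -0.098 and -0.072 m and y of wound in the frame of ref_wound between -0.013 and 0.013 m and x of jar in the frame of card between -0.0555 and -0.0295 m and y of jar in the frame of card between -0.013 and 0.013 m and z of pouch in the frame of card between -0.001 and 0.005 m and angle between each of pouch, wound, jar, weight's own z axis and vertical below 0.1 rad and z of wound in the frame of card between -0.001 and 0.005 m and z of jar in the frame of card between -0.001 and 0.005 m and angle between the x axis of pouch and the x axis of card, either way round below 0.26 rad and z of weight in the frame of pouch between 0.005 and 0.011 m and horizontal distance between weight and pouch below 0.011 m and z of spool in the frame of stand between 0.0415 and 0.0465 m and x of spool in the frame of stand between -0.003 and 0.003 m and y of spool in the frame of stand between -0.01 and 0.01 m and angle between the y axis of spool and the y axis of stand, either way round below 0.06 rad and linear speed of each of pouch, wound, jar, weight, spool below 0.02 m/s and distance of solvent from where it was at the start of the episode below 0.025 m); the robot touches nothing.
It fails at once if the jar is tipped over (angle between jar's own z axis and vertical above 0.8 rad).
It fails at once if the loose wound cell is tipped over (angle between wound's own z axis and vertical above 0.8 rad).
It fails at once if the solvent bottle is pushed away or knocked over (distance of solvent from where it was at the start of the episode above 0.025 m or angle between solvent's own z axis and vertical above 0.5 rad).
It also fails if it takes over 128 s, if anything falls off the work surface, if the arm or the gripper's body presses on something with over 40 N, if the wrist force passes 120 N, or if a joint passes its speed limit or range.

## Working session

There is one attempt and no reset: what is moved stays moved. The work goes in short steps, Python scripts to look and compute and a tool call to move; the robot and the scene stay as the last step left them, time stands still between calls to the robot, and variables do not carry over. Pictures are saved under pics/ and viewed, at most 14 in all, crops included, and the job is handed in when it is done.

Besides the shell and the picture viewer there is one more tool, called after ">>>" by a JSON object that holds its "api" and its "payload". jog_arm: Moves the arm, as the interface text tells. Shift numbers are shares of 0.02 m and turn numbers shares of 5 degrees, none past 1 either way. Its arguments: {"type":"object","properties":{"moves":{"type":"array"},"grip_force":{"type":"number"}},"required":["moves"]}

```bash
mkdir -p pics; ls; cat > h.py <<'E'
from workcell import *
import numpy as np, cv2
from scipy.spatial.transform import Rotation as R
def cal(n):
    c=get_calibration(n); A=np.array(c["attitude"],float)
    A=R.from_rotvec(A).as_matrix() if A.shape==(3,) else (A if A.shape==(3,3) else R.from_quat(A).as_matrix())
    return np.array(c["camera_matrix"]),np.array(c["eye"]),A
def cast(c,uv,z):
    K,e,A=c; uv=np.atleast_2d(uv).astype(float)
    d=np.c_[(uv[:,0]-K[0,2])/K[0,0],-(uv[:,1]-K[1,2])/K[1,1],-np.ones(len(uv))]@A.T
    return e+d*((z-e[2])/d[:,2])[:,None]
def cloud(c,D):
    K,e,A=c; v,u=np.mgrid[0:480,0:640]
    return e+np.stack([(u-K[0,2])/K[0,0]*D,-(v-K[1,2])/K[1,1]*D,-D],-1)@A.T
def shot(n,name):
    c=cal(n); im,D=read_camera(n); im=im[...,::-1].copy(); cv2.imwrite(f"pics/{name}.png",im); np.savez(f"pics/{name}.npz",im=im,D=D,K=c[0],e=c[1],A=c[2]); return c,im,D
def load(name):
    z=np.load(f"pics/{name}.npz"); return (z["K"],z["e"],z["A"]),z["im"],z["D"]
E
python3 - <<'E'
from h import *
print({k:(np.round(v,3).tolist() if not isinstance(v,dict) else v) for k,v in sense().items()})
for n in("scene","side","wrist"):
    print(n,get_calibration(n)); shot(n,n+"0")
E
```

```text
pics
{'clock': 0.0, 'joint_positions': [-1.15, 0.508, -0.238, 1.501, 0.126, 1.149, -0.155], 'qvel': [-0.001, 0.0, -0.0, 0.001, 0.0, -0.001, -0.001], 'joint_torque': [0.0, -62.061, -2.187, -24.965, 0.013, 0.012, -0.0], 'position': [0.193, 0.594, 0.252], 'tcp_rot': [-0.492, -3.103, 0.003], 'force': [-0.258, -0.26, 0.779], 'torque': [0.014, -0.009, 0.029], 'gripper_force': 0.0, 'finger_gap': 0.085}
scene {'camera_matrix': array([[445.29869739,   0.        , 319.25476491],
       [  0.        , 445.29869739, 242.47284135],
       [  0.        ,   0.        ,   1.        ]]), 'eye': array([0.9061974 , 0.61222124, 0.74599372]), 'attitude': array([0.31766589, 1.00940804, 2.30360635])}
side {'camera_matrix': array([[607.23294083,   0.        , 314.93754618],
       [  0.        , 607.23294083, 241.74571365],
       [  0.        ,   0.        ,   1.        ]]), 'eye': array([-0.23298782, -0.6652975 ,  0.74371152]), 'attitude': array([ 0.90684379, -0.40524678, -0.73040397])}
wrist {'camera_matrix': array([[344.69197664,   0.        , 325.54333885],
       [  0.        , 344.69197664, 242.36938575],
       [  0.        ,   0.        ,   1.        ]]), 'eye': array([0.12386389, 0.61568938, 0.37263135]), 'attitude': array([-0.25428914, -0.18341058,  1.24690541])}
```

View pics/scene0.png

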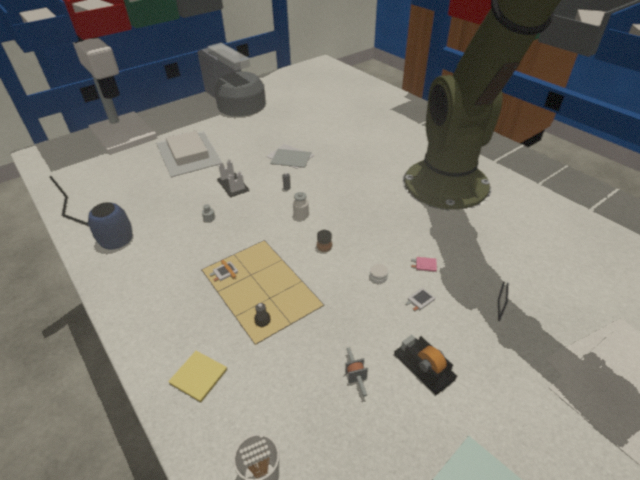

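View pics/side0.png

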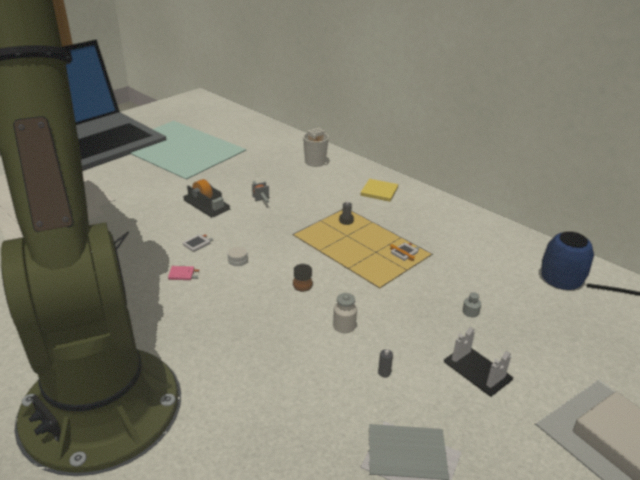

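Scene view: the card is at (262,290), with the pouch sample at (226,271) and the wound sample at (262,315). The stand is at (232,180), loose wound cell (286,182), weight (208,213), jar (324,240), solvent bottle (300,205) and spool (356,370). In the side view the same things are at: stand (478,362), wound (385,362), weight (472,305), jar (302,278), spool (260,190), pouch (197,242).
Candidates for the pouch: (421,299) silver/grey and (426,264) pink. The silver one fits because pink is excluded. White disc (379,273) and tape dispenser (425,362) are clutter.

```bash
python3 - <<'E'
from h import *
for n,boxes in (("scene0",dict(pouch=(405,283,438,315),wound=(276,168,296,194),jar=(312,225,336,255),weight=(197,200,220,224),spool=(338,342,374,402),stand=(215,155,252,198),solv=(288,190,312,222),refw=(250,298,276,330))),
 ("side0",dict(pouch=(178,230,216,254),wound=(374,344,398,380),jar=(288,260,318,294),weight=(460,290,486,320),spool=(245,175,275,210),stand=(440,322,516,396),solv=(328,290,362,334),refw=(336,200,358,226)))):
    c,im,D=load(n); P=cloud(c,D)
    for k,(a,b,x,y) in boxes.items():
        p=P[b:y,a:x].reshape(-1,3); d=D[b:y,a:x].ravel(); p=p[(d>0)]
        q=p[p[:,2]>(0.005 if k!='refw' else .008)]
        if len(q)<5: print(n,k,len(q));continue
        r=cv2.minAreaRect(q[:,:2].astype(np.float32)*1000)
        print(n,k,len(q),"mid",np.round((np.percentile(q,2,0)+np.percentile(q,98,0))/2,3),"zmax",q[:,2].max().round(3),"rect",np.round(r[0]),np.round(r[1]),round(r[2]))
    # card: cream-yellow
    h=cv2.cvtColor(im,cv2.COLOR_BGR2HSV); m=cv2.inRange(h,(15,70,80),(30,200,255))
    cs=max(cv2.findContours(m,0,2)[0],key=cv2.contourArea)
    hull=cv2.convexHull(cs)[:,0]
    r=cv2.minAreaRect((cast(c,hull,.002)[:,:2]*1000).astype(np.float32)); print("card",r, cv2.contourArea(cs))
c,im,D=load("scene0")
a=cv2.resize(im[245:335,360:480],None,fx=4,fy=4,interpolation=2);b=cv2.resize(im[330:410,320:420],None,fx=3.6,fy=3.6)
c2=cv2.resize(im[150:225,195:315],None,fx=4,fy=4,interpolation=2)
o=np.zeros((600,800,3),np.uint8);o[:300,:400]=cv2.resize(a,(400,300));o[:300,400:760]=b[:300,:360] if b.shape[0]>=300 else cv2.resize(b,(360,300));o[300:,:480]=c2[:300]
cv2.imwrite("pics/crop.png",o)
E
```

```text
scene0 pouch 314 mid [0.374 0.249 0.008] zmax 0.012 rect [377. 250.] [58. 39.] 1
scene0 wound 120 mid [ 0.365 -0.265  0.027] zmax 0.051 rect [ 366. -266.] [22. 22.] 52
scene0 jar 299 mid [ 0.433 -0.008  0.025] zmax 0.045 rect [432. -10.] [36. 39.] 41
scene0 weight 168 mid [ 0.601 -0.282  0.024] zmax 0.044 rect [ 602. -283.] [28. 32.] 58
scene0 spool 535 mid [0.601 0.302 0.022] zmax 0.039 rect [600. 300.] [101.  36.] 68
scene0 stand 638 mid [ 0.481 -0.373  0.033] zmax 0.065 rect [ 473. -429.] [213.  59.] 83
scene0 solv 369 mid [ 0.407 -0.14   0.038] zmax 0.072 rect [ 407. -141.] [38. 41.] 47
scene0 refw 271 mid [0.668 0.088 0.031] zmax 0.054 rect [669.  88.] [27. 33.] 64
card ((622.7129516601562, 1.792510986328125), (252.59095764160156, 167.02540588378906), 87.7285385131836) 6333.0
side0 pouch 238 mid [0.371 0.247 0.008] zmax 0.012 rect [372. 246.] [41. 56.] 88
side0 wound 327 mid [ 0.361 -0.27   0.029] zmax 0.053 rect [ 362. -269.] [24. 22.] 64
side0 jar 468 mid [ 0.427 -0.014  0.025] zmax 0.045 rect [428. -13.] [40. 39.] 82
side0 weight 328 mid [ 0.594 -0.289  0.024] zmax 0.045 rect [ 596. -288.] [29. 32.] 34
side0 spool 285 mid [0.597 0.297 0.022] zmax 0.038 rect [597. 297.] [102.  40.] 77
side0 stand 2034 mid [ 0.474 -0.378  0.033] zmax 0.065 rect [ 476. -376.] [101.  64.] 83
side0 solv 783 mid [ 0.398 -0.149  0.038] zmax 0.074 rect [ 400. -148.] [39. 41.] 87
side0 refw 221 mid [0.664 0.082 0.031] zmax 0.054 rect [663.  81.] [29. 32.] 36
card ((619.8349609375, -0.82171630859375), (253.7873077392578, 169.89877319335938), 87.68489074707031) 4832.5
```

View pics/crop.png

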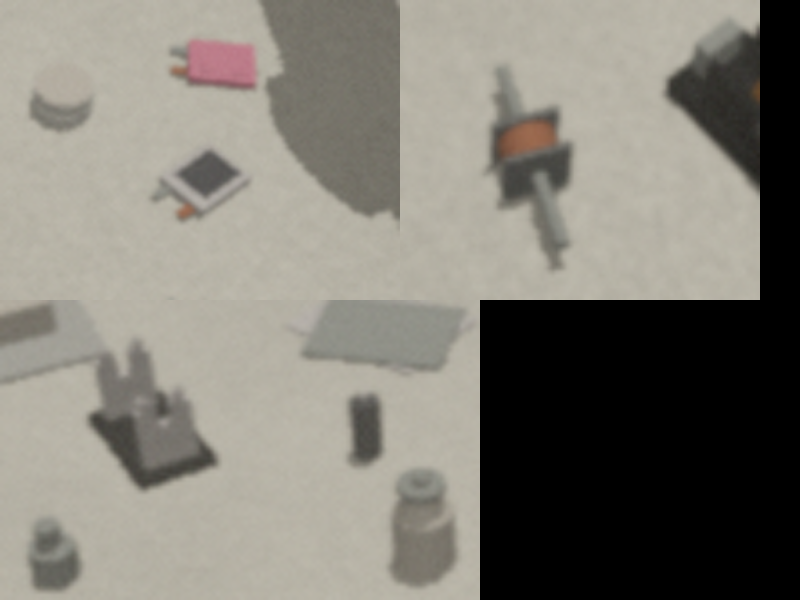

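The crop confirms the silver pouch: black window, tabs pointing away from the robot. The pink one is excluded. The stand and spool are clear too. I'm moving above the pouch.

>>> {"api": "jog_arm", "payload": {"moves": [{"delta_pos": [0.49, -0.96, 0], "twist": [0, 0, 0.2], "grip": 1}, {"delta_pos": [0.49, -0.96, 0], "twist": [0, 0, 0.2], "grip": 1}, {"delta_pos": [0.49, -0.96, 0], "twist": [0, 0, 0.2], "grip": 1}, {"delta_pos": [0.49, -0.96, 0], "twist": [0, 0, 0.2], "grip": 1}, {"delta_pos": [0.49, -0.96, 0], "twist": [0, 0, 0.2], "grip": 1}, {"delta_pos": [0.49, -0.96, 0], "twist": [0, 0, 0.2], "grip": 1}, {"delta_pos": [0.49, -0.96, 0], "twist": [0, 0, 0.2], "grip": 1}, {"delta_pos": [0.49, -0.96, 0], "twist": [0, 0, 0.2], "grip": 1}, {"delta_pos": [0.49, -0.96, 0], "twist": [0, 0, 0.2], "grip": 1}]}}

```text
clock: 0.9
position: [0.282, 0.4203, 0.2531]
tcp_rot: [-0.246, -3.132, 0.001]
force: [0.2, -0.2, -0.5]
finger_gap: 0.0856
gripper_force: 0.0
```

>>> {"api": "jog_arm", "payload": {"moves": [{"delta_pos": [0.49, -0.96, 0], "twist": [0, 0, 0.2], "grip": 0.3}, {"delta_pos": [0.49, -0.96, 0], "twist": [0, 0, 0.2], "grip": 0.3}, {"delta_pos": [0.49, -0.96, 0], "twist": [0, 0, 0.2], "grip": 0.3}, {"delta_pos": [0.49, -0.96, 0], "twist": [0, 0, 0.2], "grip": 0.3}, {"delta_pos": [0.49, -0.96, 0], "twist": [0, 0, 0.2], "grip": 0.3}, {"delta_pos": [0.49, -0.96, -0.5], "twist": [0, 0, 0.2], "grip": 0.3}, {"delta_pos": [0.49, -0.96, -0.5], "twist": [0, 0, 0.2], "grip": 0.3}, {"delta_pos": [0.49, -0.96, -0.5], "twist": [0, 0, 0.2], "grip": 0.3}, {"delta_pos": [0.49, -0.96, -0.5], "twist": [0, 0, 0.2], "grip": 0.3}, {"delta_pos": [0, 0, 0], "twist": [0, 0, 0], "grip": 0.3}, {"delta_pos": [0, 0, 0], "twist": [0, 0, 0], "grip": 0.3}]}}

```text
clock: 1.82
position: [0.3701, 0.2475, 0.2128]
tcp_rot: [-0.006, -3.14, 0.002]
force: [-1.3, 0.2, 0.0]
finger_gap: 0.0553
gripper_force: 0.0
```

```bash
cat >> h.py <<'E'
def st():
    s=sense(); r=R.from_rotvec(s["tcp_rot"]).as_matrix(); y=np.degrees(np.arctan2(r[1,1],r[0,1]))
    print("t",round(s["clock"],2),"tcp",np.round(s["position"],4),"yax",round(y,1),"tilt",np.round(r[:2,2],3),"gap",round(s["finger_gap"],4),"F",np.round(s["force"],1))
def pts(c,D,x,y,r,zlo,zhi):
    P=cloud(c,D); m=(D>0)&(P[...,2]>zlo)&(P[...,2]<zhi)&(np.hypot(P[...,0]-x,P[...,1]-y)<r)
    q=P[m]; b=cv2.minAreaRect((q[:,:2]*1000).astype(np.float32)); print(len(q),"mean",np.round(q.mean(0),4),"rect",np.round(b[0],1),np.round(b[1],1),round(b[2],1)); return q,m
E
python3 - <<'E'
from h import *
st(); c,im,D=shot("wrist","w1"); pts(c,D,.37,.248,.05,.004,.03);pts(c,D,.37,.248,.05,.007,.03)
E
```

```text
t 1.82 tcp [0.3701 0.2475 0.2128] yax 89.8 tilt [-0.001 -0.001] gap 0.0553 F [-1.3  0.2  0. ]
1917 mean [0.3707 0.2485 0.0075] rect [376.1 248.3] [57.5 37.7] 0.9
1505 mean [0.3696 0.2485 0.0079] rect [370.1 248.3] [45.3 37.5] 0.8
```

View pics/w1.png

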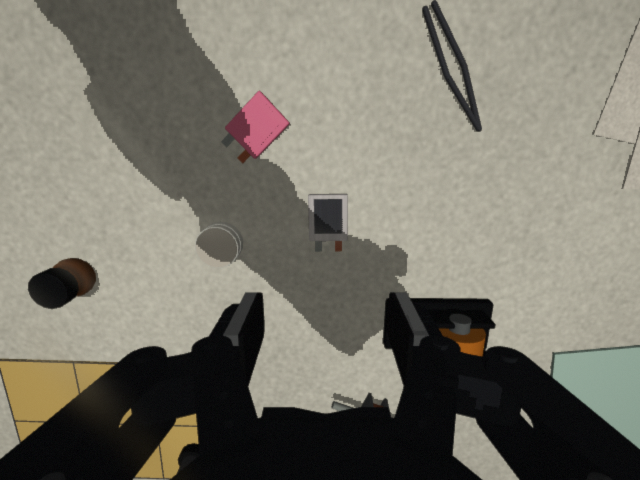

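The wrist view shows the silver pouch at (328,216), tabs down in the picture, centred between the fingers, at (0.370, 0.248) and square. I'm descending.

>>> {"api": "jog_arm", "payload": {"moves": [{"delta_pos": [0, 0.05, -1], "twist": [0, 0, 0], "grip": 0.15}, {"delta_pos": [0, 0, -1], "twist": [0, 0, 0], "grip": 0.15}, {"delta_pos": [0, 0, -1], "twist": [0, 0, 0], "grip": 0.15}, {"delta_pos": [0, 0, -1], "twist": [0, 0, 0], "grip": 0.15}, {"delta_pos": [0, 0, -1], "twist": [0, 0, 0], "grip": 0.15}, {"delta_pos": [0, 0, -1], "twist": [0, 0, 0], "grip": 0.15}, {"delta_pos": [0, 0, -1], "twist": [0, 0, 0], "grip": 0.15}, {"delta_pos": [0, 0, -1], "twist": [0, 0, 0], "grip": 0.15}, {"delta_pos": [0, 0, -0.8], "twist": [0, 0, 0], "grip": 0.15}, {"delta_pos": [0, 0, -0.2], "twist": [0, 0, 0], "grip": 0.15}, {"delta_pos": [0, 0, -0.2], "twist": [0, 0, 0], "grip": 0.15}, {"delta_pos": [0, 0, -0.1], "twist": [0, 0, 0], "grip": 0.15}]}}

```text
clock: 2.87
position: [0.3699, 0.2506, 0.0274]
tcp_rot: [-0.001, 3.141, 0.001]
force: [-0.6, -0.2, 0.2]
finger_gap: 0.0492
gripper_force: 0.0
```

>>> {"api": "jog_arm", "payload": {"moves": [{"delta_pos": [0, 0, -0.1], "twist": [0, 0, 0], "grip": 0.15}, {"delta_pos": [0, 0, 0], "twist": [0, 0, 0], "grip": 0.15}]}}

```text
clock: 3.03
position: [0.3702, 0.2501, 0.0258]
tcp_rot: [0.001, 3.141, 0.001]
force: [0.4, 0.2, -0.4]
finger_gap: 0.049
gripper_force: 0.0
```

>>> {"api": "jog_arm", "payload": {"moves": [{"delta_pos": [0, 0, -0.1], "twist": [0, 0, 0], "grip": 0.15}, {"delta_pos": [0, 0, -0.1], "twist": [0, 0, 0], "grip": 0.15}, {"delta_pos": [0, 0, 0], "twist": [0, 0, 0], "grip": -1}, {"delta_pos": [0, 0, 0], "twist": [0, 0, 0], "grip": -1}, {"delta_pos": [0, 0, 0], "twist": [0, 0, 0], "grip": -1}, {"delta_pos": [0, 0, 0], "twist": [0, 0, 0], "grip": -1}], "grip_force": 30}}

```text
clock: 3.53
position: [0.3701, 0.2497, 0.0215]
tcp_rot: [0.001, 3.141, 0.0]
force: [-0.6, -1.2, 4.6]
finger_gap: 0.0371
gripper_force: 30.4
```

>>> {"api": "jog_arm", "payload": {"moves": [{"delta_pos": [0, 0, 1], "twist": [0, 0, 0], "grip": -1}, {"delta_pos": [0, 0, 1], "twist": [0, 0, 0], "grip": -1}, {"delta_pos": [0, 0, 1], "twist": [0, 0, 0], "grip": -1}, {"delta_pos": [0, 0, 1], "twist": [0, 0, 0], "grip": -1}, {"delta_pos": [0, 0, 1], "twist": [0, 0, 0], "grip": -1}, {"delta_pos": [0.6, -0.98, 0.2], "twist": [0, 0, 0], "grip": -1}, {"delta_pos": [0.6, -0.98, 0.2], "twist": [0, 0, 0], "grip": -1}, {"delta_pos": [0.6, -0.98, 0.2], "twist": [0, 0, 0], "grip": -1}, {"delta_pos": [0.6, -0.98, 0.2], "twist": [0, 0, 0], "grip": -1}, {"delta_pos": [0.6, -0.98, 0.2], "twist": [0, 0, 0], "grip": -1}, {"delta_pos": [0.6, -0.98, 0.2], "twist": [0, 0, 0], "grip": -1}, {"delta_pos": [0.6, -0.98, 0.2], "twist": [0, 0, 0], "grip": -1}]}}

```text
clock: 4.53
position: [0.4542, 0.1113, 0.1494]
tcp_rot: [-0.001, -3.141, 0.0]
force: [0.9, -0.5, -1.0]
finger_gap: 0.037
gripper_force: 30.4
```

>>> {"api": "jog_arm", "payload": {"moves": [{"delta_pos": [0.6, -0.98, 0.2], "twist": [0, 0, 0], "grip": -1}, {"delta_pos": [0.6, -0.98, 0.2], "twist": [0, 0, 0], "grip": -1}, {"delta_pos": [0.6, -0.98, 0], "twist": [0, 0, -0.15], "grip": -1}, {"delta_pos": [0.6, -0.98, 0], "twist": [0, 0, -0.15], "grip": -1}, {"delta_pos": [0.6, -0.98, 0], "twist": [0, 0, -0.15], "grip": -1}, {"delta_pos": [0.6, -0.98, 0], "twist": [0, 0, 0], "grip": -1}, {"delta_pos": [0.6, -0.98, 0], "twist": [0, 0, 0], "grip": -1}, {"delta_pos": [0.6, -0.98, 0], "twist": [0, 0, 0], "grip": -1}, {"delta_pos": [0.6, -0.98, 0], "twist": [0, 0, 0], "grip": -1}, {"delta_pos": [0.6, -0.98, 0], "twist": [0, 0, 0], "grip": -1}, {"delta_pos": [0, 0, 0], "twist": [0, 0, 0], "grip": -1}, {"delta_pos": [0, 0, 0], "twist": [0, 0, 0], "grip": -1}]}}

```text
clock: 5.53
position: [0.5739, -0.085, 0.1567]
tcp_rot: [-0.067, -3.14, 0.0]
force: [-0.6, 1.6, -0.4]
finger_gap: 0.0367
gripper_force: 30.4
```

```bash
python3 - <<'E'
from h import *
st(); c,im,D=shot("wrist","w2")
h=cv2.cvtColor(im,cv2.COLOR_BGR2HSV); m=cv2.inRange(h,(15,70,60),(30,220,255))
print("yellow near edge x:", end=" ")
P=cloud(c,D)
q=P[(m>0)&(abs(P[...,2])<.008)]
print(len(q),np.percentile(q[:,:2],[0.5,99.5],axis=0).round(4).tolist())
E
```

```text
t 5.53 tcp [ 0.5739 -0.085   0.1567] yax 87.6 tilt [-0.001 -0.   ] gap 0.0367 F [-0.6  1.6 -0.4]
yellow near edge x: 37617 [[0.5364, -0.1216], [0.7028, 0.1272]]
```

View pics/w2.png

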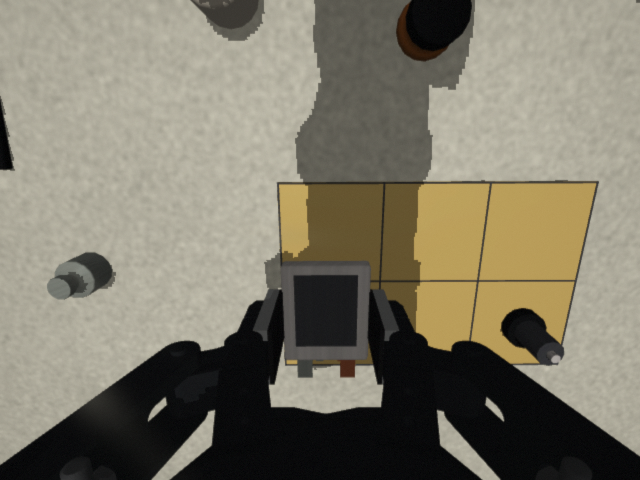

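The wrist view shows the pouch held level and square in the jaws (326,310). The card's near corners are at (278,183) and (598,182), the dividers meet the near edge at (384,183) and (490,182), and the row line crosses them at (381,281) and (479,281).

```bash
python3 - <<'E'
from h import *
c,im,D=load("w2")
print(cast(c,[(278,183),(384,183),(490,182),(598,182),(381,281),(479,281),(577,281)],.002).round(4)[:,:2].tolist())
E
```

```text
[[0.5329, -0.122], [0.5364, -0.0381], [0.5392, 0.0457], [0.5428, 0.1311], [0.6203, -0.0401], [0.6239, 0.0443], [0.6275, 0.1287]]
```

>>> {"api": "jog_arm", "payload": {"moves": [{"delta_pos": [0.1, 0.1, -1], "twist": [0, 0, 0], "grip": -1}, {"delta_pos": [0, 0, -1], "twist": [0, 0, 0], "grip": -1}, {"delta_pos": [0, 0, -1], "twist": [0, 0, 0], "grip": -1}, {"delta_pos": [0, 0, -1], "twist": [0, 0, 0], "grip": -1}, {"delta_pos": [0, 0, -1], "twist": [0, 0, 0], "grip": -1}, {"delta_pos": [0, 0, -1], "twist": [0, 0, 0], "grip": -1}, {"delta_pos": [0, 0, -0.3], "twist": [0, 0, 0], "grip": -1}, {"delta_pos": [0, 0, -0.2], "twist": [0, 0, 0], "grip": -1}, {"delta_pos": [0, 0, -0.15], "twist": [0, 0, 0], "grip": -1}, {"delta_pos": [0, 0, 0], "twist": [0, 0, 0], "grip": -1}]}}

```text
clock: 6.42
position: [0.5761, -0.0811, 0.0247]
tcp_rot: [0.062, 3.14, 0.0]
force: [0.5, -0.3, 0.6]
finger_gap: 0.0369
gripper_force: 30.4
```

>>> {"api": "jog_arm", "payload": {"moves": [{"delta_pos": [0, 0, -0.05], "twist": [0, 0, 0], "grip": -1}, {"delta_pos": [0, 0, 0], "twist": [0, 0, 0], "grip": 0.1}, {"delta_pos": [0, 0, 0], "twist": [0, 0, 0], "grip": 0.2}, {"delta_pos": [0, 0, 0], "twist": [0, 0, 0], "grip": 0.2}, {"delta_pos": [0, 0, 0.3], "twist": [0, 0, 0], "grip": 0.2}, {"delta_pos": [0, 0, 0.6], "twist": [0, 0, 0], "grip": 0.2}, {"delta_pos": [0, 0, 1], "twist": [0, 0, 0], "grip": 0.2}, {"delta_pos": [0, 0, 1], "twist": [0, 0, 0], "grip": 0.2}, {"delta_pos": [0, 0, 1], "twist": [0, 0, 0], "grip": 0.2}, {"delta_pos": [0, 0, 1], "twist": [0, 0, 0], "grip": 0.2}, {"delta_pos": [0, 0, 1], "twist": [0, 0, 0], "grip": 0.2}, {"delta_pos": [0, 0, 1], "twist": [0, 0, 0], "grip": 0.2}]}}

```text
clock: 7.42
position: [0.5758, -0.0815, 0.1629]
tcp_rot: [0.063, 3.141, -0.0]
force: [0.2, 0.4, 0.2]
finger_gap: 0.0516
gripper_force: 0.0
```

>>> {"api": "jog_arm", "payload": {"moves": [{"delta_pos": [0.1, -1, 0.5], "twist": [0, 0, 0], "grip": 0.2}, {"delta_pos": [0.1, -1, 0.5], "twist": [0, 0, 0], "grip": 0.2}, {"delta_pos": [0.1, -1, 0], "twist": [0, 0, 0], "grip": 0.2}, {"delta_pos": [0.1, -1, 0], "twist": [0, 0, 0], "grip": 0.2}, {"delta_pos": [0.1, -1, 0], "twist": [0, 0, 0], "grip": 0.2}, {"delta_pos": [0.1, -1, 0], "twist": [0, 0, 0], "grip": 0.2}, {"delta_pos": [0.1, -1, 0], "twist": [0, 0, 0], "grip": 0.2}, {"delta_pos": [0.1, -1, 0], "twist": [0, 0, 0], "grip": 0.2}, {"delta_pos": [0.1, -1, 0], "twist": [0, 0, 0], "grip": 0.2}, {"delta_pos": [0.1, -1, 0], "twist": [0, 0, 0], "grip": 0.2}, {"delta_pos": [0, -0.2, 0], "twist": [0, 0, 0], "grip": 0.2}, {"delta_pos": [0, 0, 0], "twist": [0, 0, 0], "grip": 0.2}]}}

```text
clock: 8.42
position: [0.5952, -0.2874, 0.1814]
tcp_rot: [-0.067, -3.141, 0.001]
force: [-0.1, 0.5, 0.1]
finger_gap: 0.0511
gripper_force: 0.0
```

```bash
python3 - <<'E'
from h import *
st(); c,im,D=shot("wrist","w3")
print("pouch");pts(c,D,.575,-.083,.035,.0075,.02)
print("weight");pts(c,D,.598,-.285,.03,.02,.06);pts(c,D,.598,-.285,.03,.036,.06)
E
```

```text
t 8.42 tcp [ 0.5952 -0.2874  0.1814] yax 87.5 tilt [-0.    -0.001] gap 0.0511 F [-0.1  0.5  0.1]
pouch
2437 mean [ 0.5764 -0.0837  0.0098] rect [579.2 -82.8] [39.6 50.4] 88.3
weight
1086 mean [ 0.5968 -0.287   0.0304] rect [ 599.2 -287.1] [30.9 31.4] 73.2
397 mean [ 0.5986 -0.287   0.0406] rect [ 598.9 -287.1] [16.7 16.7] 87.9
```

>>> {"api": "jog_arm", "payload": {"moves": [{"delta_pos": [0.2, 0.02, -1], "twist": [0, 0, 0], "grip": 0.2}, {"delta_pos": [0, 0, -1], "twist": [0, 0, 0], "grip": 0.2}, {"delta_pos": [0, 0, -1], "twist": [0, 0, 0], "grip": 0.2}, {"delta_pos": [0, 0, -1], "twist": [0, 0, 0], "grip": 0.2}, {"delta_pos": [0, 0, -1], "twist": [0, 0, 0], "grip": 0.2}, {"delta_pos": [0, 0, -1], "twist": [0, 0, 0], "grip": 0.2}, {"delta_pos": [0, 0, -1], "twist": [0, 0, 0], "grip": 0.2}, {"delta_pos": [0, 0, -0.5], "twist": [0, 0, 0], "grip": 0.2}, {"delta_pos": [0, 0, 0], "twist": [0, 0, 0], "grip": 0}, {"delta_pos": [0, 0, 0], "twist": [0, 0, 0], "grip": -1}, {"delta_pos": [0, 0, 0], "twist": [0, 0, 0], "grip": -1}, {"delta_pos": [0, 0, 0], "twist": [0, 0, 0], "grip": -1}]}}

```text
clock: 9.47
position: [0.6007, -0.2852, 0.0327]
tcp_rot: [0.062, 3.139, -0.001]
force: [0.5, 0.1, -1.7]
finger_gap: 0.0301
gripper_force: 31.7
```

>>> {"api": "jog_arm", "payload": {"moves": [{"delta_pos": [0, 0, 0], "twist": [0, 0, 0], "grip": -1}, {"delta_pos": [0, 0, 0], "twist": [0, 0, 0], "grip": -1}]}}

```text
clock: 9.63
position: [0.6002, -0.2853, 0.0321]
tcp_rot: [0.063, 3.14, -0.001]
force: [-1.0, -1.3, -2.0]
finger_gap: 0.03
gripper_force: 31.7
```

>>> {"api": "jog_arm", "payload": {"moves": [{"delta_pos": [0, 0, 1], "twist": [0, 0, 0], "grip": -1}, {"delta_pos": [0, 0, 1], "twist": [0, 0, 0], "grip": -1}, {"delta_pos": [0, 0, 1], "twist": [0, 0, 0], "grip": -1}, {"delta_pos": [-0.1, 0.92, 0.5], "twist": [0, 0, 0], "grip": -1}, {"delta_pos": [-0.1, 0.92, 0.5], "twist": [0, 0, 0], "grip": -1}, {"delta_pos": [-0.1, 0.92, 0], "twist": [0, 0, 0], "grip": -1}, {"delta_pos": [-0.1, 0.92, 0], "twist": [0, 0, 0], "grip": -1}, {"delta_pos": [-0.1, 0.92, 0], "twist": [0, 0, 0], "grip": -1}, {"delta_pos": [-0.1, 0.92, 0], "twist": [0, 0, 0], "grip": -1}, {"delta_pos": [-0.1, 0.92, 0], "twist": [0, 0, 0], "grip": -1}, {"delta_pos": [-0.1, 0.92, 0], "twist": [0, 0, 0], "grip": -1}, {"delta_pos": [-0.1, 0.92, 0], "twist": [0, 0, 0], "grip": -1}]}}

```text
clock: 10.63
position: [0.5811, -0.1166, 0.1112]
tcp_rot: [-0.06, -3.14, -0.001]
force: [-0.1, -0.4, -2.1]
finger_gap: 0.0302
gripper_force: 31.7
```

>>> {"api": "jog_arm", "payload": {"moves": [{"delta_pos": [-0.1, 0.92, 0], "twist": [0, 0, 0], "grip": -1}, {"delta_pos": [-0.1, 0.92, 0], "twist": [0, 0, 0], "grip": -1}, {"delta_pos": [0, 0, -0.5], "twist": [0, 0, 0], "grip": -1}, {"delta_pos": [0, 0, 0], "twist": [0, 0, 0], "grip": -1}]}}

```text
clock: 10.97
position: [0.5766, -0.0796, 0.1001]
tcp_rot: [-0.056, -3.139, -0.002]
force: [0.3, 0.1, -1.9]
finger_gap: 0.0302
gripper_force: 31.7
```

```bash
python3 - <<'E'
from h import *
st(); c,im,D=shot("wrist","w4"); s=sense()["position"]
P=cloud(c,D); m=(D>0)&(P[...,2]>.088)&(P[...,2]<.14)&(np.hypot(P[...,0]-s[0],P[...,1]-s[1])<.014); q=P[m]
print(np.median(q,0),q[:,2].max(), q[q[:,2]>q[:,2].max()-.004].mean(0))
E
```

```text
t 10.97 tcp [ 0.5766 -0.0796  0.1001] yax 88.0 tilt [-0.002  0.001] gap 0.0302 F [ 0.3  0.1 -1.9]
[ 0.57206044 -0.08095465  0.10414347] 0.11090207948287771 [ 0.57505346 -0.08061291  0.1090723 ]
```

View pics/w4.png

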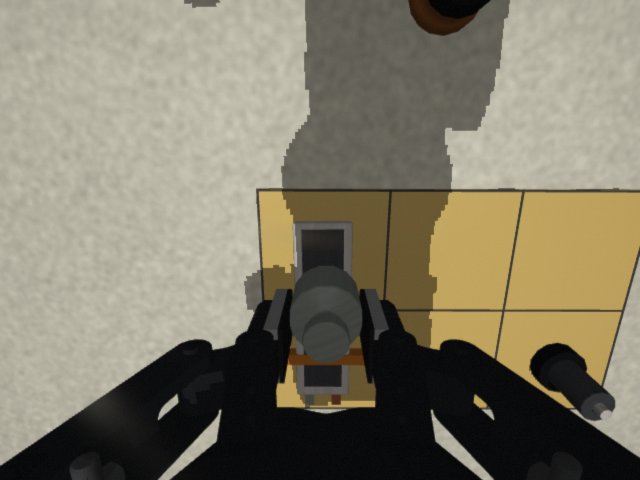

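The weight hangs upright in the jaws (326,310). The laid pouch is beneath it in its square (323,245), squared up, and the taped sample is beyond at (325,360). I'm lowering after a small y correction.

>>> {"api": "jog_arm", "payload": {"moves": [{"delta_pos": [0.05, -0.12, -0.8], "twist": [0, 0, 0], "grip": -1}, {"delta_pos": [0, 0, -0.8], "twist": [0, 0, 0], "grip": -1}, {"delta_pos": [0, 0, -0.7], "twist": [0, 0, 0], "grip": -1}, {"delta_pos": [0, 0, -0.3], "twist": [0, 0, 0], "grip": -1}, {"delta_pos": [0, 0, -0.2], "twist": [0, 0, 0], "grip": -1}, {"delta_pos": [0, 0, 0], "twist": [0, 0, 0], "grip": -1}]}}

```text
clock: 11.52
position: [0.5786, -0.0855, 0.0448]
tcp_rot: [-0.064, -3.14, 0.0]
force: [-0.4, -0.1, -1.6]
finger_gap: 0.0299
gripper_force: 31.7
```

>>> {"api": "jog_arm", "payload": {"moves": [{"delta_pos": [0, 0.1, -0.1], "twist": [0, 0, 0], "grip": -1}, {"delta_pos": [0, 0, -0.07], "twist": [0, 0, 0], "grip": -1}, {"delta_pos": [0, 0, 0], "twist": [0, 0, 0], "grip": -1}]}}

```text
clock: 11.77
position: [0.5792, -0.0829, 0.0423]
tcp_rot: [0.062, 3.14, 0.0]
force: [-0.7, 0.1, -1.5]
finger_gap: 0.0303
gripper_force: 31.7
```

>>> {"api": "jog_arm", "payload": {"moves": [{"delta_pos": [-0.05, 0, -0.05], "twist": [0, 0, 0], "grip": -1}, {"delta_pos": [0, 0, 0], "twist": [0, 0, 0], "grip": -1}]}}

```text
clock: 11.93
position: [0.5788, -0.0831, 0.0417]
tcp_rot: [0.062, 3.139, -0.0]
force: [1.5, 0.8, 2.3]
finger_gap: 0.0307
gripper_force: 32.0
```

>>> {"api": "jog_arm", "payload": {"moves": [{"delta_pos": [0, 0, 0], "twist": [0, 0, 0], "grip": -0.1}, {"delta_pos": [0, 0, 0], "twist": [0, 0, 0], "grip": 0.1}, {"delta_pos": [0, 0, 0], "twist": [0, 0, 0], "grip": 0.1}, {"delta_pos": [0, 0, 0.5], "twist": [0, 0, 0], "grip": 0.1}, {"delta_pos": [0, 0, 1], "twist": [0, 0, 0], "grip": 0.1}, {"delta_pos": [0, 0, 1], "twist": [0, 0, 0], "grip": 0.1}, {"delta_pos": [0, 0, 1], "twist": [0, 0, 0], "grip": 0.1}, {"delta_pos": [0, 0, 1], "twist": [0, 0, 0], "grip": 0.1}, {"delta_pos": [0, 0, 1], "twist": [0, 0, 0], "grip": 0.1}, {"delta_pos": [0, 0, 1], "twist": [0, 0, 0], "grip": 0.1}]}}

```text
clock: 12.77
position: [0.5777, -0.0831, 0.1727]
tcp_rot: [0.063, 3.141, -0.0]
force: [-0.3, 0.1, -0.1]
finger_gap: 0.0473
gripper_force: 0.0
```

>>> {"api": "jog_arm", "payload": {"moves": [{"delta_pos": [-0.98, -0.84, 0], "twist": [0, 0, 0], "grip": 0.1}, {"delta_pos": [-0.98, -0.84, 0], "twist": [0, 0, 0], "grip": 0.1}, {"delta_pos": [-0.98, -0.84, 0], "twist": [0, 0, 0], "grip": 0.1}, {"delta_pos": [-0.98, -0.84, 0], "twist": [0, 0, 0], "grip": 0.1}, {"delta_pos": [-0.98, -0.84, 0], "twist": [0, 0, 0], "grip": 0.1}, {"delta_pos": [-0.98, -0.84, 0], "twist": [0, 0, 0], "grip": 0.1}, {"delta_pos": [-0.98, -0.84, 0], "twist": [0, 0, 0], "grip": 0.1}, {"delta_pos": [-0.98, -0.84, 0], "twist": [0, 0, 0], "grip": 0.1}, {"delta_pos": [-0.98, -0.84, 0], "twist": [0, 0, 0], "grip": 0.1}, {"delta_pos": [-0.98, -0.84, 0], "twist": [0, 0, 0], "grip": 0.1}, {"delta_pos": [-0.98, -0.84, 0], "twist": [0, 0, 0], "grip": 0.1}, {"delta_pos": [0, 0, 0], "twist": [0, 0, 0], "grip": 0.1}]}}

```text
clock: 13.77
position: [0.358, -0.2712, 0.1714]
tcp_rot: [-0.072, -3.138, 0.003]
force: [-0.3, 0.3, 0.4]
finger_gap: 0.0468
gripper_force: 0.0
```

```bash
python3 - <<'E'
from h import *
st(); c,im,D=shot("wrist","w5")
pts(c,D,.364,-.268,.025,.04,.06);pts(c,D,.364,-.268,.025,.048,.06)
print("stand top");q,m=pts(c,D,.475,-.376,.08,.055,.075)
c,im,D=shot("scene","s5")
print("weight");pts(c,D,.577,-.083,.03,.036,.07); print("pouch");pts(c,D,.577,-.083,.04,.0075,.013)
E
```

```text
t 13.77 tcp [ 0.358  -0.2712  0.1714] yax 87.4 tilt [-0.002 -0.002] gap 0.0468 F [-0.3  0.3  0.4]
634 mean [ 0.3632 -0.2685  0.045 ] rect [ 364.  -268.5] [21.  20.9] 43.8
74 mean [ 0.3639 -0.2685  0.0504] rect [ 364.1 -268.6] [5.9 6.6] 87.4
stand top
0 mean [nan nan nan] rect [0. 0.] [0. 0.] 0.0
weight
62 mean [ 0.5797 -0.0801  0.0469] rect [579.2 -80.2] [22.5 18.2] 85.7
pouch
118 mean [ 0.5805 -0.0745  0.0098] rect [580.3 -80.5] [40.1 51.2] 83.6h.py:24: RuntimeWarning: Mean of empty slice.
  q=P[m]; b=cv2.minAreaRect((q[:,:2]*1000).astype(np.float32)); print(len(q),"mean",np.round(q.mean(0),4),"rect",np.round(b[0],1),np.round(b[1],1),round(b[2],1)); return q,m
  ret = um.true_divide(
```

The weight sits centred on the pouch. The wound cell is at (0.364, −0.2685), so I'm descending on it.

>>> {"api": "jog_arm", "payload": {"moves": [{"delta_pos": [0.3, 0.13, -0.5], "twist": [0, 0, 0], "grip": 0.1}, {"delta_pos": [0, 0, -1], "twist": [0, 0, 0], "grip": 0.1}, {"delta_pos": [0, 0, -1], "twist": [0, 0, 0], "grip": 0.1}, {"delta_pos": [0, 0, -1], "twist": [0, 0, 0], "grip": 0.1}, {"delta_pos": [0, 0, -1], "twist": [0, 0, 0], "grip": 0.1}, {"delta_pos": [0, 0, -1], "twist": [0, 0, 0], "grip": 0.1}, {"delta_pos": [0, 0, -1], "twist": [0, 0, 0], "grip": 0.1}, {"delta_pos": [0, 0, -0.4], "twist": [0, 0, 0], "grip": 0.1}, {"delta_pos": [0, 0, 0], "twist": [0, 0, 0], "grip": 0.1}]}}

```text
clock: 14.62
position: [0.3686, -0.2636, 0.031]
tcp_rot: [-0.059, -3.138, -0.004]
force: [-0.3, 0.6, 0.4]
finger_gap: 0.0469
gripper_force: 0.0
```

>>> {"api": "jog_arm", "payload": {"moves": [{"delta_pos": [0, 0, 0], "twist": [0, 0, 0], "grip": -0.2}, {"delta_pos": [0, 0, 0], "twist": [0, 0, 0], "grip": -0.4}, {"delta_pos": [0, 0, 0], "twist": [0, 0, 0], "grip": -0.6}, {"delta_pos": [0, 0, 0], "twist": [0, 0, 0], "grip": -1}, {"delta_pos": [0, 0, 0], "twist": [0, 0, 0], "grip": -1}, {"delta_pos": [0, 0, 0], "twist": [0, 0, 0], "grip": -1}]}}

```text
clock: 15.12
position: [0.3689, -0.2656, 0.0337]
tcp_rot: [0.063, 3.139, -0.001]
force: [1.2, -0.1, 7.8]
finger_gap: 0.0212
gripper_force: 29.9
```

>>> {"api": "jog_arm", "payload": {"moves": [{"delta_pos": [0, 0, 0.5], "twist": [0, 0, 0], "grip": -1}, {"delta_pos": [0, 0, 1], "twist": [0, 0, 0], "grip": -1}, {"delta_pos": [0, 0, 1], "twist": [0, 0, 0], "grip": -1}, {"delta_pos": [0, 0, 1], "twist": [0, 0, 0], "grip": -1}, {"delta_pos": [0, 0, 1], "twist": [0, 0, 0], "grip": -1}, {"delta_pos": [0, 0, 0.5], "twist": [0, 0, 0], "grip": -1}, {"delta_pos": [0.6, 0.98, 0], "twist": [0, 0, 0], "grip": -1}, {"delta_pos": [0.6, 0.98, 0], "twist": [0, 0, 0], "grip": -1}, {"delta_pos": [0.6, 0.98, 0], "twist": [0, 0, 0], "grip": -1}, {"delta_pos": [0.6, 0.98, 0], "twist": [0, 0, 0], "grip": -1}, {"delta_pos": [0.6, 0.98, 0], "twist": [0, 0, 0], "grip": -1}, {"delta_pos": [0.6, 0.98, 0], "twist": [0, 0, 0], "grip": -1}]}}

```text
clock: 16.12
position: [0.4406, -0.1469, 0.1332]
tcp_rot: [0.064, 3.141, -0.0]
force: [0.6, 0.1, 0.0]
finger_gap: 0.0211
gripper_force: 29.5
```

>>> {"api": "jog_arm", "payload": {"moves": [{"delta_pos": [0.6, 0.98, 0], "twist": [0, 0, 0], "grip": -1}, {"delta_pos": [0.6, 0.98, 0], "twist": [0, 0, 0], "grip": -1}, {"delta_pos": [0.6, 0.98, 0], "twist": [0, 0, 0], "grip": -1}, {"delta_pos": [0.6, 0.98, 0], "twist": [0, 0, 0], "grip": -1}, {"delta_pos": [0.6, 0.98, 0], "twist": [0, 0, 0], "grip": -1}, {"delta_pos": [0.6, 0.98, 0], "twist": [0, 0, 0], "grip": -1}, {"delta_pos": [0.6, 0.98, 0], "twist": [0, 0, 0], "grip": -1}, {"delta_pos": [0.6, 0.98, 0], "twist": [0, 0, 0], "grip": -1}, {"delta_pos": [0.6, 0.98, 0], "twist": [0, 0, 0], "grip": -1}, {"delta_pos": [0.6, 0.98, 0], "twist": [0, 0, 0], "grip": -1}, {"delta_pos": [0.6, 0.98, 0], "twist": [0, 0, 0], "grip": -1}, {"delta_pos": [0, 0, 0], "twist": [0, 0, 0], "grip": -1}]}}

```text
clock: 17.12
position: [0.5742, 0.0732, 0.1332]
tcp_rot: [0.055, 3.139, 0.006]
force: [0.7, 0.6, -0.3]
finger_gap: 0.0211
gripper_force: 29.5
```

>>> {"api": "jog_arm", "payload": {"moves": [{"delta_pos": [0, 0, -1], "twist": [0, 0, 0], "grip": -1}, {"delta_pos": [0, 0, -1], "twist": [0, 0, 0], "grip": -1}, {"delta_pos": [0, 0, 0], "twist": [0, 0, 0], "grip": -1}]}}

```text
clock: 17.37
position: [0.5701, 0.0672, 0.09]
tcp_rot: [-0.063, -3.136, 0.002]
force: [-0.7, -0.5, -0.5]
finger_gap: 0.0213
gripper_force: 29.5
```

```bash
python3 - <<'E'
from h import *
st(); c,im,D=shot("wrist","w6"); s=sense()["position"]
P=cloud(c,D); m=(D>0)&(P[...,2]>.06)&(P[...,2]<.16)&(np.hypot(P[...,0]-s[0],P[...,1]-s[1])<.0125); q=P[m]
zm=q[:,2].max(); print(len(q),zm); 
for a,b in((.001,-.004),(-.004,-.009),(-.01,-.02)):
    t=q[(q[:,2]<=zm+a)&(q[:,2]>zm+b)]; print(len(t),t.mean(0), t.min(0),t.max(0))
E
```

```text
t 17.37 tcp [0.5701 0.0672 0.09  ] yax 87.7 tilt [-0.005 -0.001] gap 0.0213 F [-0.7 -0.5 -0.5]
6369 0.15999542332139707
1101 [0.5600289  0.06768521 0.15793035] [0.55852345 0.06001199 0.15599579] [0.56191035 0.07487467 0.15999542]
1195 [0.56004361 0.06774025 0.15354684] [0.55850847 0.06031073 0.15099714] [0.56187231 0.07530353 0.15599084]
1488 [0.56032318 0.06775086 0.1457316 ] [0.55871591 0.05900657 0.14000721] [0.56209231 0.07546385 0.14999126]
```

View pics/w6.png

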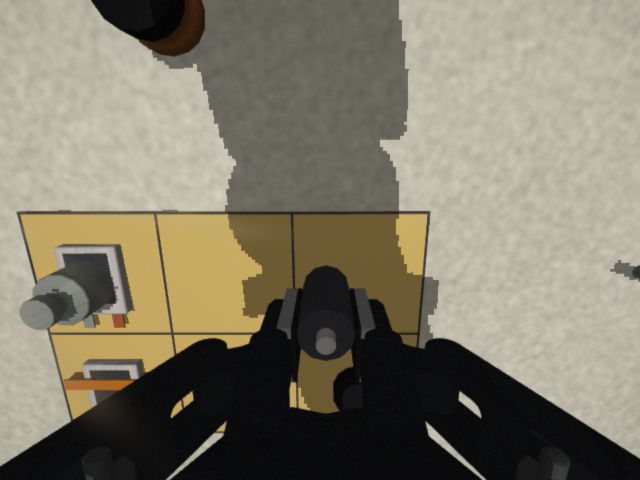

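Held upright: stub at (326,341), over the wound-side near square (the right column spans 292–428 on the near edge). I'll cast the stub to get the offset.

```bash
python3 - <<'E'
from h import *
c,im,D=load("w6"); P=cloud(c,D); print(P[341,326],cast(c,[(326,341)],.108)); print(cast(c,[(292,212),(429,212),(294,334),(418,333)],.002)[:,:2].mean(0))
E
```

```text
[0.56431899 0.06654778 0.10544644] [[0.56269447 0.06660993 0.108     ]]
[0.58286844 0.08675788]
```

>>> {"api": "jog_arm", "payload": {"moves": [{"delta_pos": [0.5, 0.5, 0], "twist": [0, 0, 0], "grip": -1}, {"delta_pos": [0.45, 0.5, 0], "twist": [0, 0, 0], "grip": -1}, {"delta_pos": [0, 0, 0], "twist": [0, 0, 0], "grip": -1}, {"delta_pos": [0, 0, -0.8], "twist": [0, 0, 0], "grip": -1}, {"delta_pos": [0, 0, -0.8], "twist": [0, 0, 0], "grip": -1}, {"delta_pos": [0, 0, -0.5], "twist": [0, 0, 0], "grip": -1}, {"delta_pos": [0, 0, -0.3], "twist": [0, 0, 0], "grip": -1}, {"delta_pos": [0, 0, 0], "twist": [0, 0, 0], "grip": -1}, {"delta_pos": [0, 0, 0], "twist": [0, 0, 0], "grip": -1}]}}

```text
clock: 18.17
position: [0.5913, 0.0876, 0.0452]
tcp_rot: [-0.063, -3.141, 0.0]
force: [-0.2, 0.4, -0.3]
finger_gap: 0.0213
gripper_force: 29.5
```

```bash
python3 - <<'E'
from h import *
st(); c,im,D=shot("wrist","w7"); s=sense()["position"]
P=cloud(c,D)
h=im[320:360,310:345]; 
g=cv2.cvtColor(im,cv2.COLOR_BGR2GRAY)[320:365,305:350]; i=np.unravel_index(cv2.GaussianBlur(g,(9,9),0).argmax(),g.shape); v,u=i[0]+320,i[1]+305; print(u,v,P[v,u])
E
```

```text
t 18.17 tcp [0.5913 0.0876 0.0452] yax 87.7 tilt [-0. -0.] gap 0.0213 F [-0.2  0.4 -0.3]
322 342 [0.58521784 0.08555448 0.06170462]
```

>>> {"api": "jog_arm", "payload": {"moves": [{"delta_pos": [-0.1, 0, -0.2], "twist": [0, 0, 0], "grip": -1}, {"delta_pos": [0, 0, -0.15], "twist": [0, 0, 0], "grip": -1}, {"delta_pos": [0, 0, 0], "twist": [0, 0, 0], "grip": -1}]}}

```text
clock: 18.47
position: [0.5889, 0.0879, 0.0376]
tcp_rot: [-0.063, -3.14, 0.0]
force: [-0.6, 0.2, -1.3]
finger_gap: 0.0209
gripper_force: 29.5
```

>>> {"api": "jog_arm", "payload": {"moves": [{"delta_pos": [0, 0, -0.05], "twist": [0, 0, 0], "grip": -1}, {"delta_pos": [0, 0, 0], "twist": [0, 0, 0], "grip": -1}]}}

```text
clock: 18.63
position: [0.5893, 0.0879, 0.0368]
tcp_rot: [-0.063, -3.141, 0.0]
force: [-0.1, 0.2, -0.4]
finger_gap: 0.0213
gripper_force: 29.5
```

>>> {"api": "jog_arm", "payload": {"moves": [{"delta_pos": [0, 0, -0.05], "twist": [0, 0, 0], "grip": -1}, {"delta_pos": [0, 0, 0], "twist": [0, 0, 0], "grip": -1}]}}

```text
clock: 18.8
position: [0.5895, 0.0879, 0.0359]
tcp_rot: [0.063, 3.141, 0.0]
force: [-0.0, 0.1, -0.5]
finger_gap: 0.0212
gripper_force: 29.6
```

>>> {"api": "jog_arm", "payload": {"moves": [{"delta_pos": [0, 0, -0.04], "twist": [0, 0, 0], "grip": -1}, {"delta_pos": [0, 0, 0], "twist": [0, 0, 0], "grip": -1}]}}

```text
clock: 18.97
position: [0.5895, 0.0879, 0.0358]
tcp_rot: [0.063, 3.14, -0.0]
force: [-1.5, -0.5, 6.4]
finger_gap: 0.021
gripper_force: 30.3
```

>>> {"api": "jog_arm", "payload": {"moves": [{"delta_pos": [0, 0, 0], "twist": [0, 0, 0], "grip": -0.4}, {"delta_pos": [0, 0, 0], "twist": [0, 0, 0], "grip": -0.2}, {"delta_pos": [0, 0, 0], "twist": [0, 0, 0], "grip": 0}, {"delta_pos": [0, 0, 0], "twist": [0, 0, 0], "grip": 0}, {"delta_pos": [0, 0, 0.5], "twist": [0, 0, 0], "grip": 0}, {"delta_pos": [0, 0, 1], "twist": [0, 0, 0], "grip": 0}, {"delta_pos": [0, 0, 1], "twist": [0, 0, 0], "grip": 0}, {"delta_pos": [0, 0, 1], "twist": [0, 0, 0], "grip": 0}, {"delta_pos": [0, 0, 1], "twist": [0, 0, 0], "grip": 0}, {"delta_pos": [0, 0, 1], "twist": [0, 0, 0], "grip": 0.5}, {"delta_pos": [0, 0, 1], "twist": [0, 0, 0], "grip": 0.5}]}}

```text
clock: 19.88
position: [0.5892, 0.0878, 0.1669]
tcp_rot: [0.063, 3.141, 0.0]
force: [-0.2, -0.4, -0.4]
finger_gap: 0.0638
gripper_force: 0.0
```

>>> {"api": "jog_arm", "payload": {"moves": [{"delta_pos": [-0.9, -0.55, 0], "twist": [0, 0, 0], "grip": 0.5}, {"delta_pos": [-0.9, -0.55, 0], "twist": [0, 0, 0], "grip": 0.5}, {"delta_pos": [-0.9, -0.55, 0], "twist": [0, 0, 0], "grip": 0.5}, {"delta_pos": [-0.9, -0.55, 0], "twist": [0, 0, 0], "grip": 0.5}, {"delta_pos": [-0.9, -0.55, 0], "twist": [0, 0, 0], "grip": 0.5}, {"delta_pos": [-0.9, -0.55, 0], "twist": [0, 0, 0], "grip": 0.5}, {"delta_pos": [-0.9, -0.55, 0], "twist": [0, 0, 0], "grip": 0.5}, {"delta_pos": [-0.9, -0.55, 0], "twist": [0, 0, 0], "grip": 0.5}, {"delta_pos": [-0.9, -0.55, 0], "twist": [0, 0, 0], "grip": 0.5}, {"delta_pos": [0, 0, 0], "twist": [0, 0, 0], "grip": 0.5}, {"delta_pos": [0, 0, 0], "twist": [0, 0, 0], "grip": 0.5}]}}

```text
clock: 20.8
position: [0.4268, -0.0117, 0.1659]
tcp_rot: [0.065, 3.14, -0.0]
force: [0.5, 0.2, 0.4]
finger_gap: 0.0642
gripper_force: 0.0
```

```bash
python3 - <<'E'
from h import *
st(); c,im,D=shot("wrist","w8")
print("jar");pts(c,D,.430,-.011,.035,.035,.06);pts(c,D,.430,-.011,.035,.01,.06)
c,im,D=shot("side","d8"); print("wound");pts(c,D,.583,.087,.03,.01,.07)
c,im,D=shot("scene","s8"); print("wound");pts(c,D,.583,.087,.03,.01,.07)
E
```

```text
t 20.8 tcp [ 0.4268 -0.0117  0.1659] yax 87.6 tilt [ 0.001 -0.   ] gap 0.0642 F [0.5 0.2 0.4]
jar
1818 mean [ 0.4298 -0.0112  0.0413] rect [430.6 -11.2] [35.8 35.8] 48.8
2222 mean [ 0.4275 -0.0112  0.0371] rect [429.6 -11.4] [37.3 36.8] 56.0
wound
67 mean [0.581  0.0789 0.0246] rect [581.7  80.5] [14.9 22.2] 75.8
wound
178 mean [0.5876 0.0925 0.0351] rect [585.3  88.9] [20.1 20.9] 19.7
```

>>> {"api": "jog_arm", "payload": {"moves": [{"delta_pos": [0.2, 0, -0.6], "twist": [0, 0, 0], "grip": 0.5}, {"delta_pos": [0, 0, -1], "twist": [0, 0, 0], "grip": 0.5}, {"delta_pos": [0, 0, -1], "twist": [0, 0, 0], "grip": 0.5}, {"delta_pos": [0, 0, -1], "twist": [0, 0, 0], "grip": 0.5}, {"delta_pos": [0, 0, -1], "twist": [0, 0, 0], "grip": 0.5}, {"delta_pos": [0, 0, -1], "twist": [0, 0, 0], "grip": 0.5}, {"delta_pos": [0, 0, -1], "twist": [0, 0, 0], "grip": 0.5}, {"delta_pos": [0, 0, -0.2], "twist": [0, 0, 0], "grip": 0.5}, {"delta_pos": [0, 0, 0], "twist": [0, 0, 0], "grip": 0.2}, {"delta_pos": [0, 0, 0], "twist": [0, 0, 0], "grip": 0}, {"delta_pos": [0, 0, 0], "twist": [0, 0, 0], "grip": -1}, {"delta_pos": [0, 0, 0], "twist": [0, 0, 0], "grip": -1}]}}

```text
clock: 21.95
position: [0.432, -0.0111, 0.03]
tcp_rot: [0.063, 3.139, 0.0]
force: [-0.8, 0.3, -0.5]
finger_gap: 0.0368
gripper_force: 30.1
```

>>> {"api": "jog_arm", "payload": {"moves": [{"delta_pos": [0, 0, 0], "twist": [0, 0, 0], "grip": -1}, {"delta_pos": [0, 0, 0], "twist": [0, 0, 0], "grip": -1}]}}

```text
clock: 22.12
position: [0.432, -0.0111, 0.0299]
tcp_rot: [0.063, 3.139, 0.0]
force: [-0.2, 0.2, 6.6]
finger_gap: 0.0373
gripper_force: 31.2
```

>>> {"api": "jog_arm", "payload": {"moves": [{"delta_pos": [0, 0, 1], "twist": [0, 0, 0], "grip": -1}, {"delta_pos": [0, 0, 1], "twist": [0, 0, 0], "grip": -1}, {"delta_pos": [0, 0, 1], "twist": [0, 0, 0], "grip": -1}, {"delta_pos": [0.93, 0.08, 1], "twist": [0, 0, 0], "grip": -1}, {"delta_pos": [0.93, 0.08, 0], "twist": [0, 0, 0], "grip": -1}, {"delta_pos": [0.93, 0.08, 0], "twist": [0, 0, 0], "grip": -1}, {"delta_pos": [0.93, 0.08, 0], "twist": [0, 0, 0], "grip": -1}, {"delta_pos": [0.93, 0.08, 0], "twist": [0, 0, 0], "grip": -1}, {"delta_pos": [0.93, 0.08, 0], "twist": [0, 0, 0], "grip": -1}, {"delta_pos": [0.93, 0.08, 0], "twist": [0, 0, 0], "grip": -1}, {"delta_pos": [0.93, 0.08, 0], "twist": [0, 0, 0], "grip": -1}, {"delta_pos": [0, 0, 0], "twist": [0, 0, 0], "grip": -1}]}}

```text
clock: 23.12
position: [0.5835, 0.0021, 0.1093]
tcp_rot: [0.062, 3.137, 0.001]
force: [0.7, -0.0, -0.3]
finger_gap: 0.0371
gripper_force: 30.2
```

>>> {"api": "jog_arm", "payload": {"moves": [{"delta_pos": [0, 0, -0.5], "twist": [0, 0, 0], "grip": -1}, {"delta_pos": [0, 0, -1], "twist": [0, 0, 0], "grip": -1}, {"delta_pos": [0, 0, -1], "twist": [0, 0, 0], "grip": -1}, {"delta_pos": [0, 0, -0.8], "twist": [0, 0, 0], "grip": -1}, {"delta_pos": [0, 0, -0.3], "twist": [0, 0, 0], "grip": -1}, {"delta_pos": [0, 0, -0.1], "twist": [0, 0, 0], "grip": -1}, {"delta_pos": [0, 0, 0], "twist": [0, 0, 0], "grip": -1}, {"delta_pos": [0, 0, 0], "twist": [0, 0, 0], "grip": -1}]}}

```text
clock: 23.78
position: [0.5803, 0.0016, 0.0357]
tcp_rot: [0.063, 3.14, -0.0]
force: [0.8, -0.9, -1.0]
finger_gap: 0.037
gripper_force: 30.3
```

>>> {"api": "jog_arm", "payload": {"moves": [{"delta_pos": [0, 0, -0.1], "twist": [0, 0, 0], "grip": -1}, {"delta_pos": [0, 0, -0.07], "twist": [0, 0, 0], "grip": -1}, {"delta_pos": [0, 0, 0], "twist": [0, 0, 0], "grip": -1}]}}

```text
clock: 24.03
position: [0.5804, 0.0017, 0.0321]
tcp_rot: [0.063, 3.14, 0.0]
force: [0.2, 1.4, -0.5]
finger_gap: 0.0372
gripper_force: 30.4
```

>>> {"api": "jog_arm", "payload": {"moves": [{"delta_pos": [0, 0, -0.04], "twist": [0, 0, 0], "grip": -1}, {"delta_pos": [0, 0, 0], "twist": [0, 0, 0], "grip": -1}]}}

```text
clock: 24.2
position: [0.5805, 0.0017, 0.032]
tcp_rot: [0.063, 3.14, -0.0]
force: [-2.6, -0.0, 7.6]
finger_gap: 0.0372
gripper_force: 31.6
```

>>> {"api": "jog_arm", "payload": {"moves": [{"delta_pos": [0, 0, 0], "twist": [0, 0, 0], "grip": 0}, {"delta_pos": [0, 0, 0], "twist": [0, 0, 0], "grip": 0.25}, {"delta_pos": [0, 0, 0], "twist": [0, 0, 0], "grip": 0.25}, {"delta_pos": [0, 0, 0], "twist": [0, 0, 0], "grip": 0.25}, {"delta_pos": [0, 0, 0.5], "twist": [0, 0, 0], "grip": 0.25}, {"delta_pos": [0, 0, 1], "twist": [0, 0, 0], "grip": 0.25}, {"delta_pos": [0, 0, 1], "twist": [0, 0, 0], "grip": 0.25}, {"delta_pos": [0, 0, 1], "twist": [0, 0, 0], "grip": 0.25}, {"delta_pos": [0, 0, 1], "twist": [0, 0, 0], "grip": 0.25}, {"delta_pos": [0, 0, 1], "twist": [0, 0, 0], "grip": 0.25}, {"delta_pos": [0, 0, 1], "twist": [0, 0, 0], "grip": 0.25}, {"delta_pos": [0, 0, 1], "twist": [0, 0, 0], "grip": 0.25}]}}

```text
clock: 25.2
position: [0.5799, 0.0017, 0.1827]
tcp_rot: [0.063, 3.141, 0.0]
force: [0.3, -0.4, -0.1]
finger_gap: 0.0533
gripper_force: 0.0
```

>>> {"api": "jog_arm", "payload": {"moves": [{"delta_pos": [0.06, 0.99, 0], "twist": [0, 0, 1], "grip": 0.25}, {"delta_pos": [0.06, 0.99, 0], "twist": [0, 0, 1], "grip": 0.25}, {"delta_pos": [0.06, 0.99, 0], "twist": [0, 0, 1], "grip": 0.25}, {"delta_pos": [0.06, 0.99, 0], "twist": [0, 0, 1], "grip": 0.25}, {"delta_pos": [0.06, 0.99, 0], "twist": [0, 0, 1], "grip": 0.25}, {"delta_pos": [0.06, 0.99, 0], "twist": [0, 0, 1], "grip": 0.25}, {"delta_pos": [0.06, 0.99, 0], "twist": [0, 0, 1], "grip": 0.25}, {"delta_pos": [0.06, 0.99, 0], "twist": [0, 0, 1], "grip": 0.25}, {"delta_pos": [0.06, 0.99, 0], "twist": [0, 0, 1], "grip": 0.25}, {"delta_pos": [0.06, 0.99, 0], "twist": [0, 0, 1], "grip": 0.25}]}}

```text
clock: 26.03
position: [0.592, 0.2004, 0.1816]
tcp_rot: [-1.276, 2.87, -0.001]
force: [-0.3, 0.4, 0.1]
finger_gap: 0.0536
gripper_force: 0.0
```

>>> {"api": "jog_arm", "payload": {"moves": [{"delta_pos": [0.06, 0.99, 0], "twist": [0, 0, 1], "grip": 0.25}, {"delta_pos": [0.06, 0.99, 0], "twist": [0, 0, 1], "grip": 0.25}, {"delta_pos": [0.06, 0.99, 0], "twist": [0, 0, 1], "grip": 0.25}, {"delta_pos": [0.06, 0.99, 0], "twist": [0, 0, 1], "grip": 0.25}, {"delta_pos": [0.06, 0.99, 0], "twist": [0, 0, 1], "grip": 0.25}, {"delta_pos": [0, 0, 0], "twist": [0, 0, 0], "grip": 0.25}, {"delta_pos": [0, 0, 0], "twist": [0, 0, 0], "grip": 0.25}]}}

```text
clock: 26.62
position: [0.5976, 0.2998, 0.1812]
tcp_rot: [1.864, -2.529, -0.001]
force: [0.3, 0.3, -0.1]
finger_gap: 0.0532
gripper_force: 0.0
```

```bash
python3 - <<'E'
from h import *
st(); print(np.round(sense()["joint_positions"],2)); c,im,D=shot("wrist","w9")
print("axle");pts(c,D,.598,.298,.07,.008,.025); print("top");pts(c,D,.598,.298,.04,.03,.05)
c,im,D=shot("side","d9"); print("jar");pts(c,D,.579,.002,.035,.01,.06)
c,im,D=shot("scene","s9"); print("jar");pts(c,D,.579,.002,.035,.01,.06); print("wound");pts(c,D,.583,.087,.03,.01,.07)
E
```

```text
t 26.62 tcp [0.5976 0.2998 0.1812] yax 162.8 tilt [-0.  0.] gap 0.0532 F [ 0.3  0.3 -0.1]
[-0.23  0.66 -0.49  1.47  0.33  1.09  2.06]
axle
1025 mean [0.5977 0.2945 0.0202] rect [599.4 299.1] [100.1  35.7] 67.8
top
950 mean [0.5994 0.2987 0.0337] rect [599.4 298.9] [24.4 35.6] 67.1
jar
364 mean [ 0.5714 -0.0049  0.0319] rect [575.8  -1.5] [36.7 38.1] 86.0
jar
332 mean [0.5832 0.0078 0.0333] rect [579.4   3.1] [38.4 37.2] 9.0
wound
177 mean [0.5878 0.0925 0.0354] rect [584.4  88.7] [23.4 21. ] 31.0
```

View pics/w9.png

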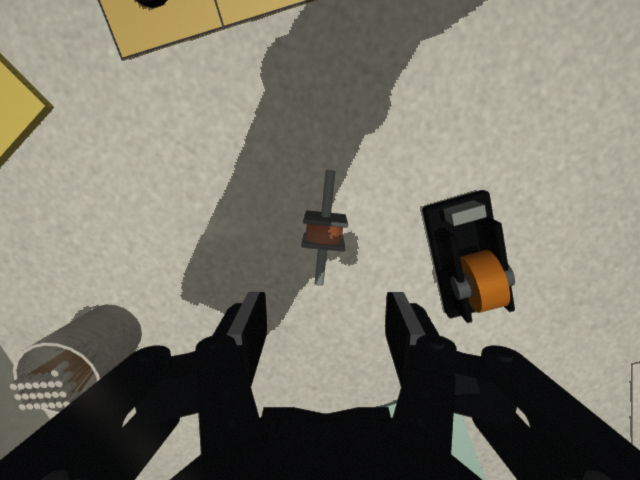

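The wrist view shows the spool at (325,230), its axle slightly skewed to the jaws, and the dispenser well clear at (468,255). The spool is at (0.5994, 0.299), axle at 67.5°, so I turn −5.3° and descend.

>>> {"api": "jog_arm", "payload": {"moves": [{"delta_pos": [0.08, -0.04, -0.5], "twist": [0, 0, -0.53], "grip": 0.25}, {"delta_pos": [0, 0, -1], "twist": [0, 0, -0.53], "grip": 0.25}, {"delta_pos": [0, 0, -1], "twist": [0, 0, 0], "grip": 0.25}, {"delta_pos": [0, 0, -1], "twist": [0, 0, 0], "grip": 0.25}, {"delta_pos": [0, 0, -1], "twist": [0, 0, 0], "grip": 0.25}, {"delta_pos": [0, 0, -1], "twist": [0, 0, 0], "grip": 0.25}, {"delta_pos": [0, 0, -1], "twist": [0, 0, 0], "grip": 0.25}, {"delta_pos": [0, 0, -1], "twist": [0, 0, 0], "grip": 0.25}, {"delta_pos": [0, 0, -0.2], "twist": [0, 0, 0], "grip": 0.25}, {"delta_pos": [0, 0, 0], "twist": [0, 0, 0], "grip": 0.25}]}}

```text
clock: 27.6
position: [0.5992, 0.2962, 0.0257]
tcp_rot: [1.74, -2.612, 0.001]
force: [0.1, -0.5, 0.6]
finger_gap: 0.0535
gripper_force: 0.0
```

>>> {"api": "jog_arm", "payload": {"moves": [{"delta_pos": [0, 0, 0], "twist": [0, 0, 0], "grip": 0}, {"delta_pos": [0, 0, 0], "twist": [0, 0, 0], "grip": -0.2}, {"delta_pos": [0, 0, 0], "twist": [0, 0, 0], "grip": -1}, {"delta_pos": [0, 0, 0], "twist": [0, 0, 0], "grip": -1}, {"delta_pos": [0, 0, 0], "twist": [0, 0, 0], "grip": -1}], "grip_force": 50}}

```text
clock: 28.02
position: [0.6006, 0.298, 0.0285]
tcp_rot: [-1.742, 2.612, -0.001]
force: [-1.5, -1.4, 6.0]
finger_gap: 0.0348
gripper_force: 50.5
```

>>> {"api": "jog_arm", "payload": {"moves": [{"delta_pos": [0, 0, 1], "twist": [0, 0, 0], "grip": -1}, {"delta_pos": [0, 0, 1], "twist": [0, 0, 0], "grip": -1}, {"delta_pos": [0, 0, 1], "twist": [0, 0, 0], "grip": -1}, {"delta_pos": [0, 0, 1], "twist": [0, 0, 0], "grip": -1}, {"delta_pos": [-0.18, -0.96, 1], "twist": [0, 0, 0], "grip": -1}, {"delta_pos": [-0.18, -0.96, 1], "twist": [0, 0, 0.5], "grip": -1}, {"delta_pos": [-0.18, -0.96, 1], "twist": [0, 0, 0.5], "grip": -1}, {"delta_pos": [-0.18, -0.96, 1], "twist": [0, 0, 0.5], "grip": -1}, {"delta_pos": [-0.18, -0.96, 0.5], "twist": [0, 0, 0.5], "grip": -1}, {"delta_pos": [-0.18, -0.96, 0], "twist": [0, 0, 0.5], "grip": -1}, {"delta_pos": [-0.18, -0.96, 0], "twist": [0, 0, 0.5], "grip": -1}, {"delta_pos": [-0.18, -0.96, 0], "twist": [0, 0, 0.1], "grip": -1}]}}

```text
clock: 29.02
position: [0.5707, 0.1433, 0.1976]
tcp_rot: [-2.082, 2.351, -0.001]
force: [-0.9, 0.5, -1.5]
finger_gap: 0.035
gripper_force: 50.1
```

>>> {"api": "jog_arm", "payload": {"moves": [{"delta_pos": [-0.18, -0.96, 0], "twist": [0, 0, 0], "grip": -1}, {"delta_pos": [-0.18, -0.96, 0], "twist": [0, 0, 0], "grip": -1}, {"delta_pos": [-0.18, -0.96, 0], "twist": [0, 0, 0], "grip": -1}, {"delta_pos": [-0.18, -0.96, 0], "twist": [0, 0, 0], "grip": -1}, {"delta_pos": [-0.18, -0.96, 0], "twist": [0, 0, 0], "grip": -1}, {"delta_pos": [-0.18, -0.96, 0], "twist": [0, 0, 0], "grip": -1}, {"delta_pos": [-0.18, -0.96, 0], "twist": [0, 0, 0], "grip": -1}, {"delta_pos": [-0.18, -0.96, 0], "twist": [0, 0, 0], "grip": -1}, {"delta_pos": [-0.18, -0.96, 0], "twist": [0, 0, 0], "grip": -1}, {"delta_pos": [-0.18, -0.96, 0], "twist": [0, 0, 0], "grip": -1}, {"delta_pos": [-0.18, -0.96, 0], "twist": [0, 0, 0], "grip": -1}, {"delta_pos": [-0.18, -0.96, 0], "twist": [0, 0, 0], "grip": -1}]}}

```text
clock: 30.02
position: [0.5274, -0.087, 0.1973]
tcp_rot: [-2.08, 2.354, -0.001]
force: [0.1, -0.5, -2.1]
finger_gap: 0.0349
gripper_force: 50.1
```

>>> {"api": "jog_arm", "payload": {"moves": [{"delta_pos": [-0.18, -0.96, 0], "twist": [0, 0, 0], "grip": -1}, {"delta_pos": [-0.18, -0.96, 0], "twist": [0, 0, 0], "grip": -1}, {"delta_pos": [-0.18, -0.96, 0], "twist": [0, 0, 0], "grip": -1}, {"delta_pos": [-0.18, -0.96, 0], "twist": [0, 0, 0], "grip": -1}, {"delta_pos": [-0.18, -0.96, 0], "twist": [0, 0, 0], "grip": -1}, {"delta_pos": [-0.18, -0.96, 0], "twist": [0, 0, 0], "grip": -1}, {"delta_pos": [-0.18, -0.96, 0], "twist": [0, 0, 0], "grip": -1}, {"delta_pos": [-0.18, -0.96, 0], "twist": [0, 0, 0], "grip": -1}, {"delta_pos": [0, 0, 0], "twist": [0, 0, 0], "grip": -1}, {"delta_pos": [0, 0, 0], "twist": [0, 0, 0], "grip": -1}]}}

```text
clock: 30.85
position: [0.4983, -0.2411, 0.1966]
tcp_rot: [-2.076, 2.358, 0.001]
force: [0.7, 1.4, -0.3]
finger_gap: 0.0352
gripper_force: 50.1
```

```bash
python3 - <<'E'
from h import *
st(); c,im,D=shot("wrist","w10")
print("stand all");pts(c,D,.478,-.376,.085,.004,.08); 
for n in(.055,.03): print("z>",n);q,m=pts(c,D,.478,-.376,.085,n,.08)
P=cloud(c,D);s=sense()["position"]
print("spool");q,m=pts(c,D,s[0],s[1],.07,s[2]-.02,s[2]+.004)
E
```

```text
t 30.85 tcp [ 0.4983 -0.2411  0.1966] yax 172.7 tilt [-0.  0.] gap 0.0352 F [ 0.7  1.4 -0.3]
stand all
9142 mean [ 0.4785 -0.3726  0.0128] rect [ 478.5 -371.3] [91.1 60. ] 83.2
z> 0.055
407 mean [ 0.4822 -0.34    0.0602] rect [ 481.7 -340. ] [ 8.  36.6] 83.3
z> 0.03
961 mean [ 0.4813 -0.3481  0.0497] rect [ 478.4 -372. ] [72.7 39.7] 83.2
spool
8728 mean [ 0.498  -0.2483  0.1921] rect [ 496.  -243.5] [55.2 87.9] 20.8
```

View pics/w10.png

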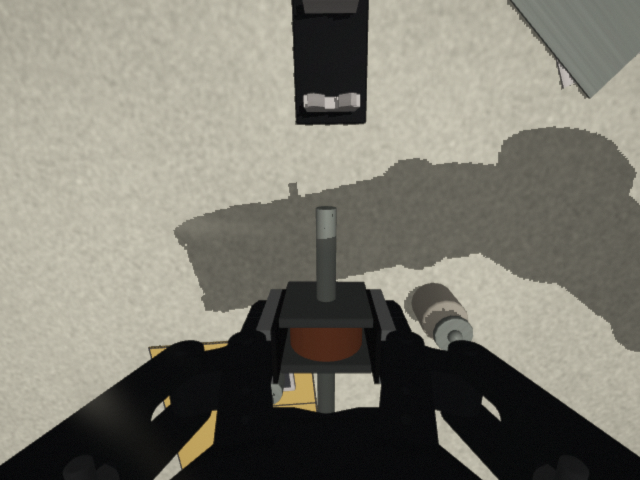

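The wrist view shows the axle vertical in the picture, end at (326,207). The stand is ahead, its near upright at (332,101) and base spanning columns 294–367. The solvent bottle is at (438,315), still standing.

```bash
python3 - <<'E'
from h import *
c,im,D=load("w10"); P=cloud(c,D)
for v in(215,235,260,285):
    r=D[v,300:352]; k=np.where((r>0)&(r<.25))[0]+300; print(v,k.min(),k.max(),P[v,int(k.mean())].round(4),cast(c,[((k.min()+k.max())/2,v)],.188).round(4)[0])
E
```

```text
215 316 335 [ 0.4931 -0.2878  0.1889] [ 0.493  -0.2875  0.188 ]
235 316 335 [ 0.4941 -0.2804  0.1903] [ 0.494  -0.2797  0.188 ]
260 316 335 [ 0.4954 -0.2699  0.1891] [ 0.4953 -0.2695  0.188 ]
285 300 351 [ 0.4967 -0.2596  0.1897] [ 0.4966 -0.2588  0.188 ]
```

>>> {"api": "jog_arm", "payload": {"moves": [{"delta_pos": [-0.15, -0.96, 0], "twist": [0, 0, 0.16], "grip": -1}, {"delta_pos": [-0.15, -0.96, 0], "twist": [0, 0, 0], "grip": -1}, {"delta_pos": [-0.15, -0.96, 0], "twist": [0, 0, 0], "grip": -1}, {"delta_pos": [-0.15, -0.96, 0], "twist": [0, 0, 0], "grip": -1}, {"delta_pos": [-0.15, -0.96, 0], "twist": [0, 0, 0], "grip": -1}, {"delta_pos": [-0.15, -0.96, 0], "twist": [0, 0, 0], "grip": -1}, {"delta_pos": [-0.15, -0.96, -1], "twist": [0, 0, 0], "grip": -1}, {"delta_pos": [0, 0, -1], "twist": [0, 0, 0], "grip": -1}, {"delta_pos": [0, 0, -1], "twist": [0, 0, 0], "grip": -1}, {"delta_pos": [0, 0, -1], "twist": [0, 0, 0], "grip": -1}, {"delta_pos": [0, 0, 0], "twist": [0, 0, 0], "grip": -1}, {"delta_pos": [0, 0, 0], "twist": [0, 0, 0], "grip": -1}]}}

```text
clock: 31.9
position: [0.4782, -0.3728, 0.1168]
tcp_rot: [2.099, -2.337, -0.002]
force: [-0.1, 0.3, -0.2]
finger_gap: 0.0351
gripper_force: 50.1
```

```bash
python3 - <<'E'
from h import *
st(); c,im,D=shot("wrist","w11"); P=cloud(c,D)
z=sense()["position"][2]-.0085+.004
for v in(215,235,260,285):
    r=D[v,300:352]; k=np.where((r>0)&(r<.25)&(P[v,300:352,2]>.085))[0]+300
    if len(k): print(v,k.min(),k.max(),P[v,int(k.mean())].round(4))
print("far upright");pts(c,D,.4733,-.4115,.03,.055,.075)
E
```

```text
t 31.9 tcp [ 0.4782 -0.3728  0.1168] yax 173.8 tilt [-0.001  0.001] gap 0.0351 F [-0.1  0.3 -0.2]
215 316 335 [ 0.4739 -0.4197  0.1093]
235 316 335 [ 0.4747 -0.4121  0.1102]
260 316 335 [ 0.4758 -0.4019  0.1096]
285 300 351 [ 0.477  -0.3912  0.1095]
far upright
691 mean [ 0.4737 -0.412   0.0601] rect [ 473.7 -411.7] [ 8.3 33.6] 83.3
```

View pics/w11.png

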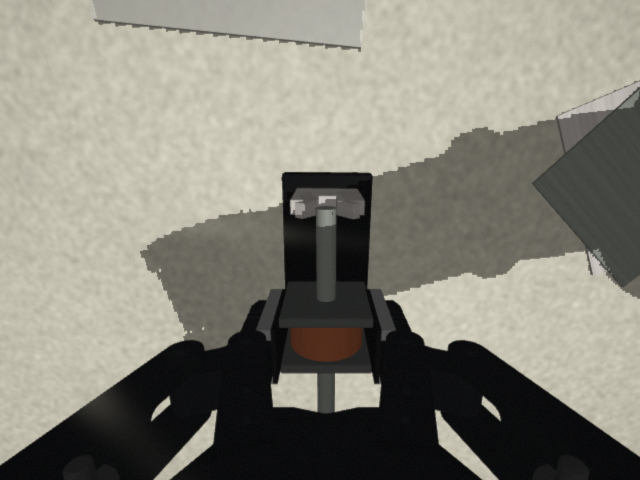

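Axle and slot line up: the axle is at column 326 and the far slot at (327,203), about 1 mm apart. I'm lowering with a small trim.

>>> {"api": "jog_arm", "payload": {"moves": [{"delta_pos": [-0.04, -0.1, -0.6], "twist": [0, 0, -0.1], "grip": -1}, {"delta_pos": [0, 0, -0.7], "twist": [0, 0, 0], "grip": -1}, {"delta_pos": [0, 0, -0.6], "twist": [0, 0, 0], "grip": -1}, {"delta_pos": [0, 0, -0.4], "twist": [0, 0, 0], "grip": -1}, {"delta_pos": [0, 0, -0.2], "twist": [0, 0, 0], "grip": -1}, {"delta_pos": [0, 0, 0], "twist": [0, 0, 0], "grip": -1}]}}

```text
clock: 32.45
position: [0.4766, -0.3759, 0.0655]
tcp_rot: [2.086, -2.349, -0.003]
force: [-0.7, 0.4, -1.2]
finger_gap: 0.035
gripper_force: 50.1
```

>>> {"api": "jog_arm", "payload": {"moves": [{"delta_pos": [0, 0, -0.2], "twist": [0, 0, 0], "grip": -1}, {"delta_pos": [0, 0, 0], "twist": [0, 0, 0], "grip": -1}, {"delta_pos": [0, 0, 0], "twist": [0, 0, 0], "grip": -1}]}}

```text
clock: 32.7
position: [0.4773, -0.3761, 0.0631]
tcp_rot: [-2.086, 2.349, -0.0]
force: [1.4, -0.2, -1.1]
finger_gap: 0.0351
gripper_force: 50.1
```

>>> {"api": "jog_arm", "payload": {"moves": [{"delta_pos": [0, 0, -0.2], "twist": [0, 0, 0], "grip": -1}, {"delta_pos": [0, 0, -0.1], "twist": [0, 0, 0], "grip": -1}, {"delta_pos": [0, 0, 0], "twist": [0, 0, 0], "grip": -1}]}}

```text
clock: 32.95
position: [0.4769, -0.3762, 0.0565]
tcp_rot: [2.086, -2.349, -0.0]
force: [-0.6, -0.1, -1.0]
finger_gap: 0.035
gripper_force: 50.1
```

>>> {"api": "jog_arm", "payload": {"moves": [{"delta_pos": [0, 0, -0.1], "twist": [0, 0, 0], "grip": -1}, {"delta_pos": [0, 0, 0], "twist": [0, 0, 0], "grip": -1}]}}

```text
clock: 33.12
position: [0.477, -0.3761, 0.0546]
tcp_rot: [2.086, -2.349, -0.0]
force: [-0.2, -0.1, -0.8]
finger_gap: 0.035
gripper_force: 50.1
```

>>> {"api": "jog_arm", "payload": {"moves": [{"delta_pos": [0, 0, -0.06], "twist": [0, 0, 0], "grip": -1}, {"delta_pos": [0, 0, 0], "twist": [0, 0, 0], "grip": -1}]}}

```text
clock: 33.28
position: [0.4772, -0.3761, 0.0544]
tcp_rot: [2.086, -2.349, 0.001]
force: [-2.4, 0.1, 5.2]
finger_gap: 0.0349
gripper_force: 50.8
```

>>> {"api": "jog_arm", "payload": {"moves": [{"delta_pos": [0, 0, -0.04], "twist": [0, 0, 0], "grip": -1}, {"delta_pos": [0, 0, 0], "twist": [0, 0, 0], "grip": -1}]}}

```text
clock: 33.45
position: [0.4772, -0.3762, 0.0542]
tcp_rot: [2.086, -2.349, 0.002]
force: [-4.1, 0.3, 10.0]
finger_gap: 0.0353
gripper_force: 51.4
```

Seated on contact. I'm releasing, rising and checking.

>>> {"api": "jog_arm", "payload": {"moves": [{"delta_pos": [0, 0, 0.05], "twist": [0, 0, 0], "grip": -0.1}, {"delta_pos": [0, 0, 0], "twist": [0, 0, 0], "grip": 0.2}, {"delta_pos": [0, 0, 0], "twist": [0, 0, 0], "grip": 0.2}, {"delta_pos": [0, 0, 0], "twist": [0, 0, 0], "grip": 0.2}, {"delta_pos": [0, 0, 0.4], "twist": [0, 0, 0], "grip": 0.2}, {"delta_pos": [0, 0, 0.8], "twist": [0, 0, 0], "grip": 0.2}, {"delta_pos": [0, 0, 1], "twist": [0, 0, 0], "grip": 0.2}, {"delta_pos": [0, 0, 1], "twist": [0, 0, 0], "grip": 0.2}, {"delta_pos": [0, 0, 1], "twist": [0, 0, 0], "grip": 0.2}, {"delta_pos": [0, 0.5, 1], "twist": [0, 0, 0], "grip": 0.2}, {"delta_pos": [0, 1, 1], "twist": [0, 0, 0], "grip": 0.2}, {"delta_pos": [0, 0, 0], "twist": [0, 0, 0], "grip": 0.2}]}}

```text
clock: 34.45
position: [0.4797, -0.3419, 0.1839]
tcp_rot: [-2.089, 2.341, -0.008]
force: [0.6, 1.3, 1.0]
finger_gap: 0.0513
gripper_force: 0.0
```

```bash
python3 - <<'E'
from h import *
st(); c,im,D=shot("wrist","w12"); P=cloud(c,D)
print("spool top");pts(c,D,.4776,-.3758,.0285,.055,.07); print("stand");pts(c,D,.4776,-.3758,.075,.003,.075)
h=np.array([.1184,.9930]);n=np.array([.9930,-.1184])
d=P[...,:2]-np.array([.4776,-.3758]); a=d@h; b=d@n
for s in(-1,1):
    m=(D>0)&(s*a>.018)&(s*a<.030)&(P[...,2]>.03)&(P[...,2]<.06)&(abs(b)<.012); q=P[m]; print("axle",s,m.sum(),"b",b[m].mean() if m.any() else 0,"ztop",np.percentile(q[:,2],95) if m.any() else 0)
c,im,D=shot("side","d12"); s=im
c2,im2,D2=shot("scene","s12"); print("solvent");pts(c2,D2,.403,-.144,.04,.01,.08)
o=np.vstack([cv2.resize(s[190:410,240:540],(600,440))[:300*0+300],cv2.resize(im2[150:340,180:380],(600,570))[:300]])
o=np.hstack([cv2.resize(s[190:410,240:540],(400,293)),cv2.resize(im2[150:343,180:380],(400,386))[:293]])
cv2.imwrite("pics/fin.png",np.vstack([o,cv2.resize(load("w12")[1],(400,300)).repeat(1,0) if 0 else np.hstack([cv2.resize(load("w12")[1],(400,300)),np.zeros((300,400,3),np.uint8)])]))
E
```

```text
t 34.45 tcp [ 0.4797 -0.3419  0.1839] yax 173.5 tilt [ 0.007 -0.001] gap 0.0513 F [0.6 1.3 1. ]
spool top
1263 mean [ 0.4779 -0.3755  0.0593] rect [ 477.8 -375.5] [23.9 35.6] 83.2
stand
8561 mean [ 0.4773 -0.3791  0.0297] rect [ 478.  -375.3] [100.3  60.1] 83.5
axle -1 187 b 0.00021976060620752802 ztop 0.0481059593940245
axle 1 150 b 0.00037424719569651165 ztop 0.04816599708142479
solvent
346 mean [ 0.4096 -0.1359  0.0421] rect [ 407.  -142.6] [37.5 41.4] 25.7
```

View pics/fin.png

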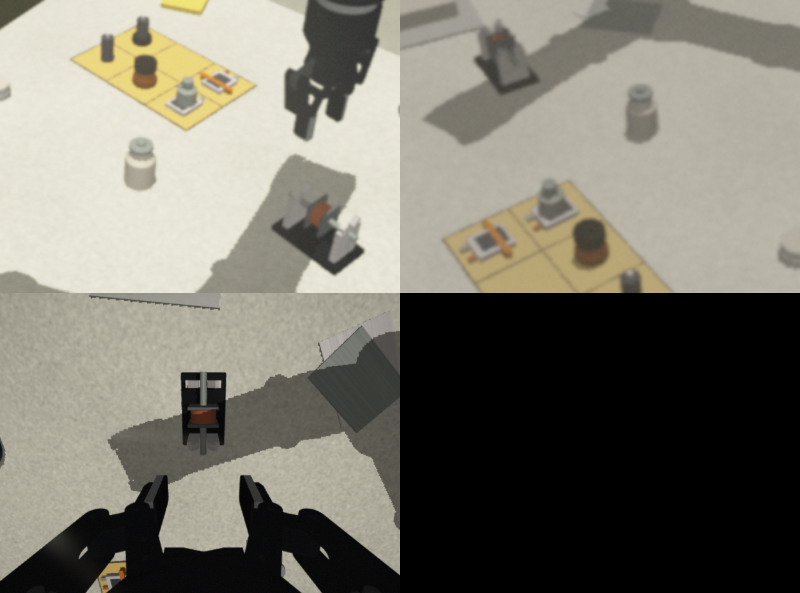

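The montage shows the spool seated in the stand at side crop (318,215), with both axle tops at 48 mm, so the centre line is at 44 mm. The pouch with its weight (183,95), the jar (145,72) and the wound cell (107,48) stand in the near row. The solvent bottle (140,163) has not moved and the arm is clear, so I'm handing in.

```bash
python3 -c "
from workcell import *
print(close_job())"
```

```text
the job is handed in; nothing more can be done
None
```

I handed the job in after about 34.5 s on the robot clock: pouch, weight, jar, wound cell and spool all measured in place in the camera checks and the solvent bottle was not moved; the hand-in returned no verdict.

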